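Set out an ink-painting place around a sheet of paper

ROBOT

A 6-joint arm with a two-finger parallel gripper is mounted at the origin on a cart in front of the work surface, level with it; the furniture and walls round the work are solid. World frame = base frame: x ahead of the robot, y to its left, z up, the work surface at z = 0. Lengths are in m, angles in degrees, forces in N, time in s.
With the tool pointing down it reaches from about 0.225 to 0.725 m from the base axis. Payload 3.1 kg.
Tool frame: the origin (TCP) lies midway between the tips of the shut fingers; the grasp point (between the pads) lies 19 mm behind it; z points along the fingers, y is the line along which they close (so a half turn about z gives the same grasp; the last joint's range is limited). The gripper opens to 85 mm and grips with 20 to 120 N. Pads are 22 mm wide; open, the fingers measure 114 mm over their backs; the gripper's body (76 mm by 85 mm) begins 54 mm behind the grasp point. The pads swing forward as they close: fully open they stand 13 mm farther back than shut.
Start: joints at [59.943, 2.75, 5.684, 92.934, 0, 82.678], TCP at [0.203, 0.484, 0.231] pointing down, gripper open.
Joint ranges: [-166.93, 166.93], [-56.73, 111.36], [-69.38, 81.34], [-121.58, 131.49], [-85.45, 84.26], [-180, 180]. Speed limits (degrees/s): [159.86, 159.86, 180, 180, 180, 180].

INTERFACE

Orientations are given as [roll, pitch, yaw] about the fixed x, y, z axes, in that order (R = Rz(yaw) Ry(pitch) Rx(roll)).
In Python, from plant import manip gives the robot as it stands.
- The arm moves only by the tool servo_tool, never from a script. Its argument "rows" is a list that holds one entry, the list of rows, each a list of 7 numbers: the shift along the tool's x, y, z in m, then the turn, a rotation vector about the tool's x, y, z in rad, then the opening, from 0 (shut) to 1 (fully open). A call has 1 to 12 rows; each row is the pose to reach, as a shift and turn from the pose commanded when the call began, along the tool's axes at that moment; what a row does not reach only later rows make up. A row lasts 1/10 s, in which the tool goes at most 50 mm and 8.59 degrees, less where a joint would pass 70% of its speed; a pose out of reach is approached as far as the arm can. A call with a gripper value outside its range is refused whole. The fingers move at their own pace and stop on an object; "grip_force" is the grip in N (left out, the last holds). Time passes only in rows, so rows that repeat a pose let the fingers close. It gives the time, the measured TCP pose, the force, the opening and the grip force at its end, in the units of the state.
- manip.get_state(): the state, without advancing time (a new reading comes with each control period).
- manip.camera(name): name is "side" or "top" or "wrist"; returns a dict with "frame" (400x640x3 uint8, blue, green, red), "camera_matrix" (3x3 intrinsics, pixels), "world_from_camera" (4x4, takes a point from camera to world coordinates). Camera axes: x right, y up, looking along -z (the intrinsics and any distortion apply to the point x, -y, -z); pixel columns grow to the right and rows downward; lengths in m; the calibration is good to about 2 mm. A picture is of the moment at which its call begins. There is no depth.
- manip.hand_in(): hands the job in; it is judged then, once.
The state is a dict: "t": time; "qpos": joint angles; "dq": joint speeds; "tau": joint torques, N m; "tool_pos": TCP position; "ee_rot": TCP orientation; "force": force on the tool from outside, world axes, zero at the start; "wrist_torque": the same for the moment, N m; "finger_gap": finger opening in m; "gripper_force": force on a finger pad.
Only numpy, scipy, OpenCV 4.12 (cv2) and the standard library are available. Lean on these libraries where they do the work, as an engineer would, in place of code of your own. Each camera call takes 0.05 s, during which the arm holds its last target. There are 200 camera calls.

TASK

Set out the place for ink painting: lay the steel paperweight across the sheet, along its far edge; stand the ink stone midway between the mat and the water bowl beside it, its long sides parallel to the mat's long sides, with the ink stick lying lengthwise in its hollow; and on the other side stand the brush rest midway between the mat and the white dish beside it, across the gap, with the bamboo brush laid in its dip, parallel to the mat's long sides, bristles raised and pointing away from the robot, the handle's end on the table. Stone and rest stand level with the middle of the mat. Do not push the bowl or the dish out of place.

Things in the scene. Friction and masses are not known exactly. Their poses are not given: they have to be found in the camera images.
- mat: dark rubber drawing mat, fixed to the table, 180 mm (its x, away from the robot) x 130 mm (its y, to the left) x 4 mm thick, edges within about 6 degrees of the world axes. On it, centred, lies a blank white sheet of paper, 160 mm (x) x 110 mm (y), too thin to matter. Origin: centre of the mat's underside, on the table. The sheet's far edge is the line x = +80 mm in this frame.
- bowl: white porcelain water bowl with pale blue inside, round, rim 120 mm across, 57 mm high, narrower at its foot. Stands loose on the table beside the mat, opposite the middle of one long side (left or right, it changes), its centre 239 mm from the mat's centre, so that the gap between mat and rim is 114 mm. Origin: centre of its underside. Stays where it is. (Another bowl, with a brush across it, at the back corner of the table does not matter.)
- dish: shallow plain white porcelain mixing dish, round, 113 mm across, 28 mm high. Stands loose opposite the middle of the mat's other long side, its centre 239 mm from the mat's centre; the gap between mat and rim is 117 mm. (Two similar dishes, nested, farther back on the table do not matter.) Origin: centre of its underside. Stays where it is.
- stone_c (a point): ink stone: black slate block, 64 mm (x) x 90 mm (y, its long axis) x 18 mm high, about 0.2 kg; take it across its 64 mm width. The point is its centre, 9 mm above its underside; z is up. In its top is a hollow 52 mm (x) x 78 mm (y) with a rim all round: the floor of the grinding flat (y from -14 to +39 mm) is 4 mm below the top, that of the well (the rest, toward -y) 8 mm below the top.
- stick_c (a point): ink stick: small black bar with a gilt panel, 16 mm (x) x 62 mm (y, its long axis) x 9 mm thick, about 15 g, lying flat. The point is its centre, 4.5 mm above its underside; z is up. Lying in the stone's hollow on the grinding flat its centre is 9.5 mm above the stone's centre, its top 5 mm above the rim.
- rest_c (a point): brush rest: small white glazed porcelain block, 20 mm (x) x 60 mm (y, its long axis), standing on its flat base, with a smooth round hump 24 mm high at either end and between them a dip whose flat floor is 14 mm above the table and 20 mm wide (along y), widening upward as the humps curve away; about 90 g. A brush lies in the dip along x. Take it across its 20 mm thickness. The point is on its middle, 7 mm above its underside (7 mm below the floor of the dip); z is up.
- brush_c (a point): bamboo ink brush with a green painted end, 222 mm long (y), 12 mm thick (its collision shape is a 12 mm square bar), about 18 g, lying on the table. The point is its middle (also its centre of mass), 6 mm above its underside. The bristles (white point) are at the +y end, the green end at -y; z is up. When only its bristle half is held up by the rest, the handle's end sinks to the table.
- brush_tip (a point): the tip of the bamboo brush's bristles, on its axis, 108 mm from its middle.
- weight_c (a point): paperweight: plain grey steel bar with rounded edges and fine grooves near its ends, 18 mm (x) x 110 mm (y, its long axis) x 14 mm high, about 0.21 kg. The point is its centre, 7 mm above its underside; z is up. With its outer long side on the sheet's far edge, its centre is 71 mm from the mat's centre.

How it is judged:
By the outcome, as a careful person would: the job done as asked, in the order asked, and still so for the second after the job is handed in, with the robot touching nothing.
It also fails if it takes over 118 s, if anything falls off the work surface, if the arm or the gripper's body presses on something with over 40 N, if the wrist force passes 120 N, or if a joint passes its speed limit or range.

## Working session

There is one attempt and no reset: what is moved stays moved. The work goes in short steps, Python scripts to look and compute and a tool call to move; the robot and the scene stay as the last step left them, time stands still between calls to the robot, and variables do not carry over. Pictures are saved under pics/ and viewed, at most 14 in all, crops included, and the job is handed in when it is done.

Besides the shell and the picture viewer there is one more tool, called as name(argument=value, ...), one argument or row to a line, values as JSON. servo_tool: Moves the arm, as the interface text tells. Its arguments: {"type":"object","properties":{"rows":{"type":"array","items":{"type":"array","items":{"type":"array","items":{"type":"number"}}}},"grip_force":{"type":"number"}},"required":["rows"]}

```bash
mkdir -p pics; ls; python3 - <<'E'
from plant import manip
import cv2,numpy as np
s=manip.get_state();print({k:np.round(v,3).tolist() for k,v in s.items()})
for n in("side","top","wrist"):
    c=manip.camera(n);cv2.imwrite(f"pics/{n}0.png",c["frame"]);np.savez(f"pics/{n}0.npz",**c)
    print(n,np.round(c["camera_matrix"],1).tolist(),np.round(c["world_from_camera"],3).tolist(),[k for k in c])
E
```

```text
pics
{'t': 0.0, 'qpos': [59.944, 2.796, 5.591, 92.934, -0.001, 82.678], 'dq': [-0.036, -0.0, 0.03, 0.107, 0.02, -0.053], 'tau': [-0.0, -33.879, 32.001, 0.021, -0.0, 0.0], 'tool_pos': [0.203, 0.484, 0.23], 'ee_rot': [-179.862, -0.017, 157.266], 'force': [0.408, 0.29, -0.01], 'wrist_torque': [0.006, 0.027, -0.019], 'gripper_force': 0.0, 'finger_gap': 0.085}
side [[386.8, 0.0, 321.6], [0.0, 386.8, 196.7], [0.0, 0.0, 1.0]] [[0.877, 0.291, -0.381, 0.033], [-0.48, 0.554, -0.68, -0.883], [0.013, 0.78, 0.626, 0.83], [0.0, 0.0, 0.0, 1.0]] ['frame', 'camera_matrix', 'world_from_camera']
top [[413.0, 0.0, 323.1], [0.0, 413.0, 199.3], [0.0, 0.0, 1.0]] [[0.034, 0.978, -0.203, 0.289], [-0.999, 0.033, -0.009, -0.022], [-0.002, 0.204, 0.979, 1.225], [0.0, 0.0, 0.0, 1.0]] ['frame', 'camera_matrix', 'world_from_camera']
wrist [[331.4, 0.0, 322.8], [0.0, 331.4, 199.8], [0.0, 0.0, 1.0]] [[0.385, -0.878, -0.285, 0.129], [0.923, 0.366, 0.121, 0.514], [-0.002, -0.31, 0.951, 0.374], [0.0, 0.0, 0.0, 1.0]] ['frame', 'camera_matrix', 'world_from_camera']
```

View pics/top0.png

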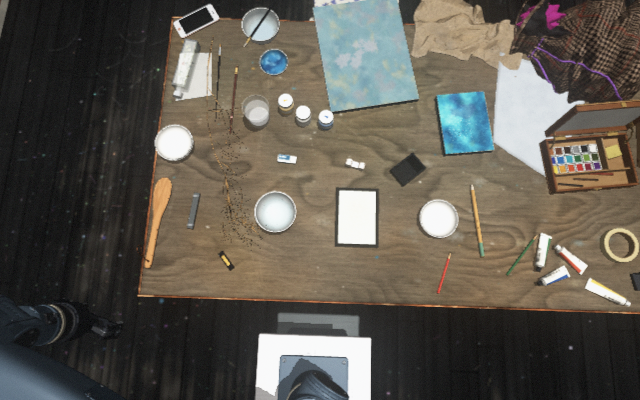

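View pics/side0.png

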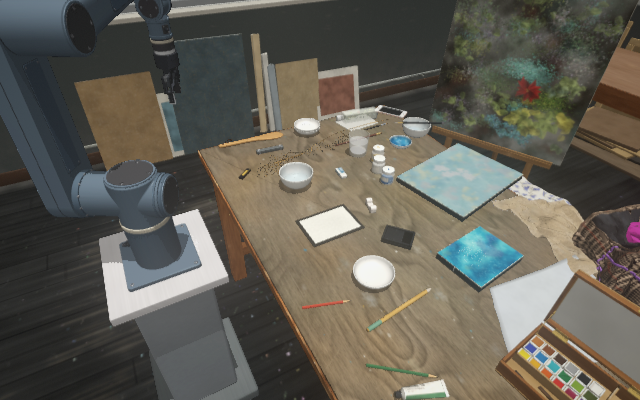

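The top view shows the bowl at (275,212), mat (357,217) and dish (438,218). The weight is at (193,211), stick (226,260), stone (408,169), rest (355,163) and brush (477,220) with its green end towards the robot. The side view shows the same objects: weight (269,149), stick (244,174), stone (398,237), rest (371,205), brush (398,310).

```bash
cat > h.py <<'E'
import numpy as np,cv2
from scipy.spatial.transform import Rotation as R
def load(n): return dict(np.load(f"pics/{n}.npz"))
def snap(cam,n):
    from plant import manip
    c=manip.camera(cam);cv2.imwrite(f"pics/{n}.png",c["frame"]);np.savez(f"pics/{n}.npz",**c);return c
def ray(c,uv):
    K=c["camera_matrix"];T=c["world_from_camera"]
    d=np.linalg.inv(K)@[uv[0],uv[1],1];return T[:3,3],T[:3,:3]@[d[0],-d[1],-d[2]]
def plane(c,uv,z):
    o,d=ray(c,uv);return o+d*(z-o[2])/d[2]
def tri(c1,u1,c2,u2):
    A=np.zeros((3,3));b=np.zeros(3);rs=[ray(c1,u1),ray(c2,u2)]
    for o,d in rs:
        d=d/np.linalg.norm(d);P=np.eye(3)-np.outer(d,d);A+=P;b+=P@o
    x=np.linalg.solve(A,b)
    e=[np.linalg.norm(np.cross(x-o,d/np.linalg.norm(d))) for o,d in rs]
    return x,max(e)
def proj(c,p):
    T=c["world_from_camera"];q=T[:3,:3].T@(np.array(p)-T[:3,3]);q=c["camera_matrix"]@[q[0],-q[1],-q[2]];return q[:2]/q[2]
E
python3 - <<'E'
from h import *
t,s=load("top0"),load("side0")
for n,a,b in [("weight",(193,211),(269,149)),("stick",(226,260),(244,174)),("stone",(408,169),(398,237)),("rest",(355,163),(371,205)),("brush",(477,220),(398,310)),("mat",(357,217),(330,225)),("bowl",(275,212),(296,170)),("dish",(438,218),(374,271)),("green",(482,255),(370,328)),("tip",(473,185),(430,290))]:
    x,e=tri(t,a,s,b);print(n,np.round(x,3),round(e,4),np.round(plane(t,a,.01),3),round(np.hypot(*x[:2]),3))
im=cv2.resize(t["frame"][120:280,150:510],None,fx=2.2,fy=2.2,interpolation=cv2.INTER_CUBIC);cv2.imwrite("pics/topc.png",im)
f=s["frame"][120:350,220:470];cv2.imwrite("pics/sidec.png",cv2.resize(f,None,fx=2.5,fy=2.5,interpolation=cv2.INTER_CUBIC))
E
```

```text
weight [0.494 0.378 0.006] 0.001 [0.493 0.377 0.01 ] 0.622
stick [ 0.351  0.269 -0.001] 0.0007 [0.351 0.266 0.01 ] 0.442
stone [ 0.646 -0.267  0.007] 0.0001 [ 0.645 -0.266  0.01 ] 0.699
rest [ 0.659 -0.104  0.007] 0.0003 [ 0.658 -0.104  0.01 ] 0.667
brush [ 0.493 -0.472  0.   ] 0.0029 [ 0.494 -0.47   0.01 ] 0.683
mat [ 0.495 -0.115 -0.004] 0.0014 [ 0.491 -0.113  0.01 ] 0.508
bowl [0.492 0.124 0.06 ] 0.0026 [0.498 0.131 0.01 ] 0.507
dish [ 0.496 -0.352  0.022] 0.0014 [ 0.496 -0.354  0.01 ] 0.608
green [ 0.394 -0.483  0.007] 0.0026 [ 0.391 -0.48   0.01 ] 0.623
tip [ 0.602 -0.464  0.004] 0.0009 [ 0.601 -0.462  0.01 ] 0.76
```

View pics/wrist0.png

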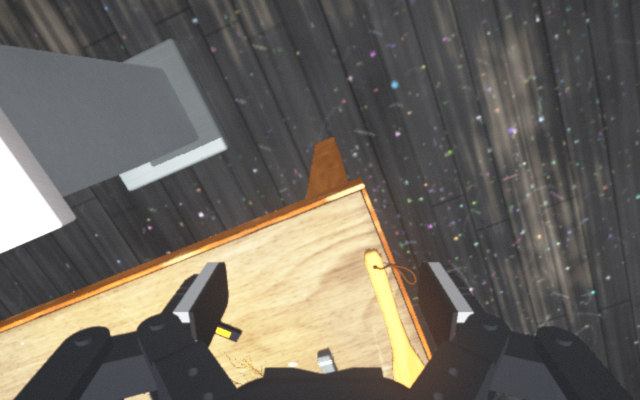

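The wrist view has the camera on the tool's +x side. The ground point under the TCP is near (322,175), with the stick at (228,332) and the weight at (326,362). Next I go over the weight and stick.

```bash
cat >> h.py <<'E'
def plan(*targets):
    """targets (x,y,z,yaw): shifts/turns, all from the present pose, in tool axes"""
    from plant import manip
    s=manip.get_state();Rt=R.from_euler("xyz",s["ee_rot"],degrees=True);p=np.array(s["tool_pos"])
    print("t",round(s["t"],2),"pos",np.round(p,4),"rot",np.round(s["ee_rot"],2),"gap",round(s["finger_gap"],4),"F",np.round(s["force"],1))
    q=p
    for x,y,z,yaw in targets:
        d=Rt.inv().apply(np.array([x,y,z])-p);w=(Rt.inv()*R.from_euler("xyz",[180,0,yaw],degrees=True)).as_rotvec()
        n=max(np.linalg.norm(np.array([x,y,z])-q)/.05,np.linalg.norm(w)/.15);q=np.array([x,y,z])
        print(np.round(d,4).tolist(),np.round(w,4).tolist(),"rows>=",round(n,1))
E
python3 -c "
from h import *
plan((.42,.33,.2,180))"
```

```text
t 0.15 pos [0.2027 0.4838 0.2304] rot [-1.7989e+02 -1.0000e-02  1.5726e+02] gap 0.0854 F [-0.6  0.   0.3]
[-0.2599, -0.0578, 0.0304] [-0.0018, -0.0006, -0.3968] rows>= 5.4
```

servo_tool(
  rows=[
    [[-0.26, -0.058, 0.03, 0, 0, -0.397, 1], [-0.26, -0.058, 0.03, 0, 0, -0.397, 1], [-0.26, -0.058, 0.03, 0, 0, -0.397, 1], [-0.26, -0.058, 0.03, 0, 0, -0.397, 1], [-0.26, -0.058, 0.03, 0, 0, -0.397, 1], [-0.26, -0.058, 0.03, 0, 0, -0.397, 1], [-0.26, -0.058, 0.03, 0, 0, -0.397, 1], [-0.26, -0.058, 0.03, 0, 0, -0.397, 1], [-0.26, -0.058, 0.03, 0, 0, -0.397, 1]],
  ],
)

```text
t: 1.05
tool_pos: [0.4194, 0.3308, 0.2013]
ee_rot: [180.0, -0.0, -179.9]
force: [0.1, 0.7, -0.2]
finger_gap: 0.0857
gripper_force: 0.0
```

```bash
python3 -c "
from h import *
c=snap('wrist','w1')
plan((.42,.33,.2,180))
print(proj(c,(.494,.378,.01)),proj(c,(.351,.268,.01)))"
```

```text
t 1.1 pos [0.4194 0.331  0.2015] rot [ 1.7998e+02 -1.0000e-02 -1.7989e+02] gap 0.0852 F [-0.  -0.  -0.2]
[-0.0006, -0.001, 0.0015] [0.0003, -0.0003, 0.0018] rows>= 0.0
[365.6340473  238.85583596] [258.67804373 104.08970386]
```

View pics/w1.png

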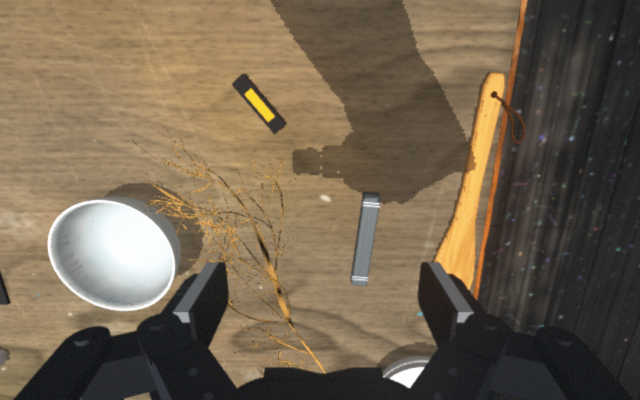

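The view shows the stick at (259,104), the weight at (365,238) and the bowl at (118,252). I'll take a second, lower view over the weight and use masks.

servo_tool(
  rows=[
    [[-0.05, 0.04, 0.08, 0, 0, 0, 1], [-0.05, 0.04, 0.08, 0, 0, 0, 1], [-0.05, 0.04, 0.08, 0, 0, 0, 1], [-0.05, 0.04, 0.08, 0, 0, 0, 1]],
  ],
)

```text
t: 1.5
tool_pos: [0.4681, 0.3705, 0.1191]
ee_rot: [-179.8, -0.3, -179.9]
force: [0.0, -1.4, -0.1]
finger_gap: 0.0854
gripper_force: 0.0
```

```bash
cat >> h.py <<'E'
def blob(c,guess,test,r=60,show=None):
    """rotated rectangle of the blob that passes test(hsv) nearest the guess pixel"""
    hsv=cv2.cvtColor(c["frame"],cv2.COLOR_BGR2HSV).astype(int);m=test(hsv).astype(np.uint8)
    roi=np.zeros_like(m);cv2.circle(roi,tuple(int(v) for v in guess),r,1,-1);m=cv2.morphologyEx(m*roi,cv2.MORPH_CLOSE,np.ones((3,3),np.uint8))
    k,l,st,ce=cv2.connectedComponentsWithStats(m);i=1+np.argmax(st[1:,4]);pts=np.argwhere(l==i)[:,::-1].astype(np.float32)
    if show: f=c["frame"].copy();f[l==i]=(0,0,255);cv2.imwrite(show,f)
    return ce[i],cv2.boxPoints(cv2.minAreaRect(pts)),len(pts)
def rect(c,box,z):
    """centre, sizes, long-axis angle of an image box cast on plane z"""
    P=np.array([plane(c,b,z)[:2] for b in box]);a=P[1]-P[0];b=P[2]-P[1]
    if np.linalg.norm(a)<np.linalg.norm(b): a,b=b,a
    return P.mean(0),np.linalg.norm(a),np.linalg.norm(b),np.degrees(np.arctan2(a[1],a[0]))%180
E
python3 - <<'E'
from h import *
b=snap('wrist','w2');a=load('w1')
grey=lambda h:(h[...,1]<70)&(h[...,2]>60)&(h[...,2]<215)
yel=lambda h:(h[...,1]>170)&(h[...,2]>150)&(h[...,0]>15)
for n,p,t,z in(("weight",(.494,.378,.01),grey,.014),("stick",(.351,.268,.01),yel,.009)):
    o=[blob(c,proj(c,p),t,70,f"pics/m_{n}{i}.png") for i,c in enumerate((a,b)) if n=="weight" or i==0]
    for c,x in zip((a,b),o): print(n,x[2],x[0].round(1),[np.round(v,4) for v in rect(c,x[1],z)])
    if n=="weight": print(tri(a,o[0][0],b,o[1][0]))
plan((.494,.378,.12,180))
cv2.imwrite("pics/mw.png",np.hstack([cv2.imread("pics/m_weight0.png")[150:330,280:480],cv2.imread("pics/m_weight1.png")[80:260,220:420],cv2.imread("pics/m_stick0.png")[30:210,180:380]]))
E
```

```text
weight 1697 [365.  238.6] [array([0.4946, 0.3767]), np.float64(0.1132), np.float64(0.0207), np.float64(173.8852)]
weight 2951 [331.8 225.4] [array([0.4951, 0.3774]), np.float64(0.1122), np.float64(0.0195), np.float64(174.3962)]
(array([0.49121227, 0.37692927, 0.01398425]), np.float64(0.0006156509986609157))
stick 365 [259.1 104.8] [array([0.3519, 0.2683]), np.float64(0.0343), np.float64(0.0096), np.float64(39.6897)]
t 1.55 pos [0.4691 0.3708 0.1217] rot [-1.7997e+02 -5.0000e-02 -1.7989e+02] gap 0.0854 F [0.2 0.  1.8]
[-0.0249, 0.0072, 0.0016] [-0.0006, -0.0009, 0.002] rows>= 0.5
```

View pics/mw.png

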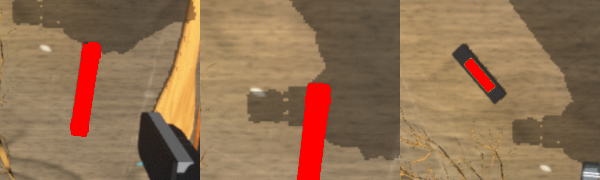

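Weight: centre (0.496, 0.377), top at 14 mm and axis 174°. This fits the given size. Now the grasp.

servo_tool(
  rows=[
    [[-0.0265, 0.006, 0.05, 0, 0, 0.1, 0.6], [-0.0265, 0.006, 0.08, 0, 0, 0.1, 0.6], [-0.0265, 0.006, 0.1, 0, 0, 0.1, 0.6], [-0.0265, 0.006, 0.116, 0, 0, 0.1, 0.6], [-0.0265, 0.006, 0.116, 0, 0, 0.1, 0.6], [-0.0265, 0.006, 0.116, 0, 0, 0.1, 0], [-0.0265, 0.006, 0.116, 0, 0, 0.1, 0], [-0.0265, 0.006, 0.116, 0, 0, 0.1, 0], [-0.0265, 0.006, 0.116, 0, 0, 0.1, 0], [-0.0265, 0.006, 0.116, 0, 0, 0.1, 0], [-0.0265, 0.006, 0.116, 0, 0, 0.1, 0], [-0.0265, 0.006, 0.116, 0, 0, 0.1, 0]],
  ],
  grip_force=60,
)

```text
t: 2.75
tool_pos: [0.4984, 0.3773, 0.0085]
ee_rot: [179.8, 0.2, 174.3]
force: [-0.6, -0.8, 6.6]
finger_gap: 0.0156
gripper_force: 59.8
```

servo_tool(
  rows=[
    [[0, 0, -0.1, 0, 0, 0, 0], [0, 0, -0.2, 0, 0, 0, 0], [0, 0, -0.2, 0, 0, 0, 0], [0, 0, -0.2, 0, 0, 0, 0], [0, 0, -0.2, 0, 0, 0, 0]],
  ],
)

```text
t: 3.25
tool_pos: [0.5006, 0.3785, 0.2161]
ee_rot: [179.4, 0.8, 174.3]
force: [0.5, -0.3, -1.1]
finger_gap: 0.0158
gripper_force: 59.3
```

```bash
python3 -c "
from h import *
plan((.43,-.115,.22,180))"
```

```text
t 3.25 pos [0.5006 0.3785 0.2161] rot [179.4    0.8  174.28] gap 0.0158 F [ 0.5 -0.3 -1.1]
[0.0209, -0.498, -0.0095] [0.0098, 0.0146, -0.0998] rows>= 10.0
```

The weight is held, with a gap of 15.8 mm. Next I'll look at the mat and bowl on the way, with the mat off to one side of the gripper.

servo_tool(
  rows=[
    [[0.02, -0.36, -0.03, 0.01, 0.015, -0.1, 0], [0.02, -0.36, -0.03, 0.01, 0.015, -0.1, 0], [0.02, -0.36, -0.03, 0.01, 0.015, -0.1, 0], [0.02, -0.36, -0.03, 0.01, 0.015, -0.1, 0], [0.02, -0.36, -0.03, 0.01, 0.015, -0.1, 0], [0.02, -0.36, -0.03, 0.01, 0.015, -0.1, 0], [0.02, -0.36, -0.03, 0.01, 0.015, -0.1, 0], [0.02, -0.36, -0.03, 0.01, 0.015, -0.1, 0], [0.02, -0.36, -0.03, 0.01, 0.015, -0.1, 0], [0.02, -0.36, -0.03, 0.01, 0.015, -0.1, 0], [0.02, -0.36, -0.03, 0.01, 0.015, -0.1, 0]],
  ],
)

```text
t: 4.35
tool_pos: [0.441, 0.0213, 0.2347]
ee_rot: [-179.5, -0.9, -179.9]
force: [1.0, -0.4, -2.1]
finger_gap: 0.0155
gripper_force: 59.5
```

```bash
python3 -c "
from h import *
c=snap('wrist','w3')
plan((.566,-.115,.1,90))"
```

```text
t 4.4 pos [0.441  0.0214 0.2348] rot [-179.51   -0.93 -179.86] gap 0.0157 F [-0.  -0.4 -1.1]
[-0.1268, -0.1355, 0.1339] [-0.0196, -0.006, 1.5733] rows>= 10.5
```

View pics/w3.png

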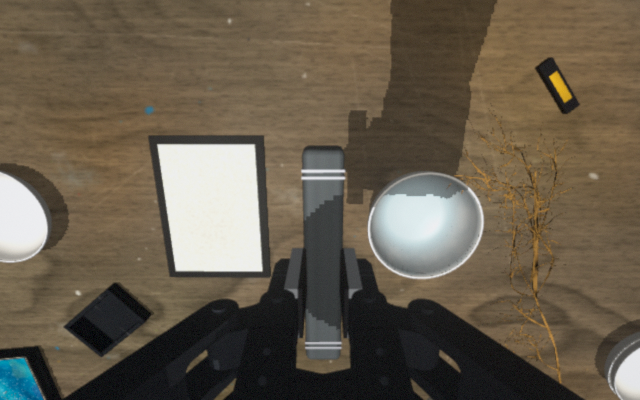

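The view shows the mat with its sheet corners near (158,144), (256,144), (262,271), (174,271). The bowl is at (426,224), the stone at (108,319), and the weight is held along the tool's x axis.

```bash
cat >> h.py <<'E'
def quad(c,guess,test,r,show=None):
    """four corner pixels of the blob at guess"""
    hsv=cv2.cvtColor(c["frame"],cv2.COLOR_BGR2HSV).astype(int);m=test(hsv).astype(np.uint8)
    roi=np.zeros_like(m);cv2.circle(roi,tuple(int(v) for v in guess),r,1,-1)
    cs,_=cv2.findContours(m*roi,cv2.RETR_EXTERNAL,cv2.CHAIN_APPROX_NONE);k=cv2.convexHull(max(cs,key=cv2.contourArea))
    q=cv2.approxPolyN(k,4,ensure_convex=True).reshape(-1,2)
    return q
def quadpose(c,q,z):
    P=np.array([plane(c,v,z)[:2] for v in q]);e=np.roll(P,-1,0)-P;L=np.linalg.norm(e,axis=1)
    if L[0]+L[2]<L[1]+L[3]: e=np.roll(e,-1,0);L=np.roll(L,-1)
    d=e[0]-e[2];return P.mean(0),L,np.degrees(np.arctan2(d[1],d[0]))%180
E
python3 - <<'E'
from h import *
c=load('w3')
q=quad(c,(213,207),lambda h:(h[...,2]>170)&(h[...,1]<60),110)
print("sheet",q.tolist(),quadpose(c,q,.004))
t=load('top0');qt=quad(t,(357,217),lambda h:(h[...,2]>170)&(h[...,1]<60),60);print("top",quadpose(t,qt,.004))
for (cc,g,r,z) in((c,(426,224),75,.057),(t,(275,212),30,.057),(t,(438,218),30,.028)):
    hsv=cv2.cvtColor(cc["frame"],cv2.COLOR_BGR2HSV).astype(int);m=((hsv[...,2]>95)&(hsv[...,1]<70)).astype(np.uint8);roi=m*0;cv2.circle(roi,g,r,1,-1)
    cs,_=cv2.findContours(m*roi,cv2.RETR_EXTERNAL,cv2.CHAIN_APPROX_NONE);k=cv2.convexHull(max(cs,key=cv2.contourArea))
    P=np.array([plane(cc,v[0],z)[:2] for v in k]);(x,y),R0=cv2.minEnclosingCircle(P.astype(np.float32));print("round",x,y,2*R0)
print("weight ends",plane(c,(323.5,147),.24),plane(c,(322,358),.24))
E
```

```text
sheet [[254, 144], [262, 270], [175, 270], [157, 144]] (array([ 0.49373295, -0.11360072]), array([0.15935784, 0.11104739, 0.15972947, 0.11001468]), np.float64(0.15382133297487213))
top (array([ 0.49393958, -0.1123473 ]), array([0.15755713, 0.10925978, 0.16065305, 0.11215329]), np.float64(1.0347322880674596))
round 0.4921005070209503 0.12608914077281952 0.12401601672172546
round 0.47681277990341187 0.12675900757312775 0.15682172775268555
round 0.49833840131759644 -0.353124737739563 0.17163966596126556
weight ends [0.383242   0.02097757 0.24      ] [0.49212691 0.02062326 0.24      ]
```

The sheet measures 159.5 × 110.5 mm. Its centre is (0.4937, −0.1136) and it is turned about 0.5°; the bowl is 239.6 mm away, as it should be. The weight sits 3 mm towards tool +x in the grip.

```bash
python3 -c "
from h import *
plan((.5647,-.1163,.08,90.5))"
```

```text
t 4.4 pos [0.441  0.0214 0.2348] rot [-179.51   -0.93 -179.86] gap 0.0157 F [-0.  -0.4 -1.1]
[-0.1259, -0.1367, 0.154] [-0.0196, -0.0061, 1.5645] rows>= 10.4
```

servo_tool(
  rows=[
    [[-0.126, -0.137, 0.1, -0.02, -0.006, 1.5645, 0], [-0.126, -0.137, 0.1, -0.02, -0.006, 1.5645, 0], [-0.126, -0.137, 0.1, -0.02, -0.006, 1.5645, 0], [-0.126, -0.137, 0.1, -0.02, -0.006, 1.5645, 0], [-0.126, -0.137, 0.1, -0.02, -0.006, 1.5645, 0], [-0.126, -0.137, 0.154, -0.02, -0.006, 1.5645, 0], [-0.126, -0.137, 0.154, -0.02, -0.006, 1.5645, 0], [-0.126, -0.137, 0.154, -0.02, -0.006, 1.5645, 0], [-0.126, -0.137, 0.154, -0.02, -0.006, 1.5645, 0], [-0.126, -0.137, 0.154, -0.02, -0.006, 1.5645, 0], [-0.126, -0.137, 0.154, -0.02, -0.006, 1.5645, 0], [-0.126, -0.137, 0.154, -0.02, -0.006, 1.5645, 0]],
  ],
)

```text
t: 5.6
tool_pos: [0.5649, -0.1167, 0.08]
ee_rot: [180.0, -0.0, 90.5]
force: [-0.4, -0.0, -2.7]
finger_gap: 0.0156
gripper_force: 59.6
```

servo_tool(
  rows=[
    [[0, 0, 0, 0, 0, 0, 0], [0, 0, 0, 0, 0, 0, 0], [0, 0, 0, 0, 0, 0, 0]],
  ],
)

```text
t: 5.9
tool_pos: [0.5647, -0.1181, 0.0805]
ee_rot: [179.9, 0.0, 90.4]
force: [0.4, -0.7, -2.3]
finger_gap: 0.0155
gripper_force: 59.6
```

```bash
python3 -c "
from h import *
plan((.5647,-.1163,.014,90.5))
c=snap('wrist','w4');print(proj(c,(.5647,-.113,.085)))"
```

```text
t 5.9 pos [ 0.5647 -0.1181  0.0805] rot [1.7995e+02 1.0000e-02 9.0440e+01] gap 0.0155 F [ 0.4 -0.7 -2.3]
[0.0018, -0.0001, 0.0665] [0.0009, 0.0002, -0.0011] rows>= 1.3
[323.41166115 257.73260291]
```

View pics/w4.png

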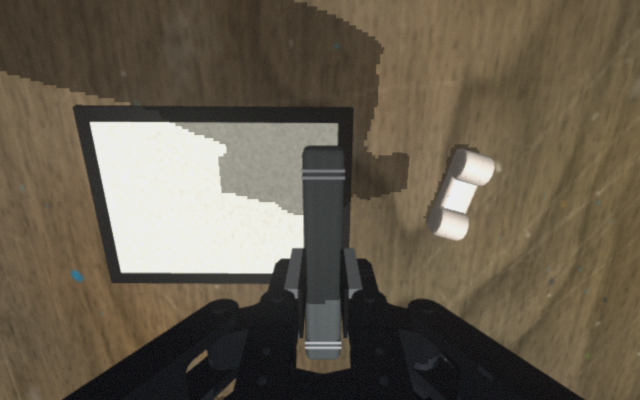

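The weight is held square over the sheet's far edge at (323,255). The rest is also visible at (462,195). I'll set the weight down.

servo_tool(
  rows=[
    [[0.002, 0, 0.04, 0, 0, 0, 0], [0.002, 0, 0.06, 0, 0, 0, 0], [0.002, 0, 0.0665, 0, 0, 0, 0], [0.002, 0, 0.0665, 0, 0, 0, 0], [0.002, 0, 0.0675, 0, 0, 0, 0], [0.002, 0, 0.0675, 0, 0, 0, 0]],
  ],
)

```text
t: 6.55
tool_pos: [0.5656, -0.1168, 0.014]
ee_rot: [179.8, 0.1, 90.4]
force: [0.2, 0.7, -2.0]
finger_gap: 0.0159
gripper_force: 59.6
```

servo_tool(
  rows=[
    [[0, 0, 0, 0, 0, 0, 0.5], [0, 0, 0, 0, 0, 0, 0.5], [0, 0, 0, 0, 0, 0, 0.5], [0, 0, -0.03, 0, 0, 0, 0.5], [0, 0, -0.08, 0, 0, 0, 1], [0, 0, -0.13, 0, 0, 0, 1], [0, 0, -0.13, 0, 0, 0, 1], [0, 0, -0.13, 0, 0, 0, 1]],
  ],
)

```text
t: 7.35
tool_pos: [0.5665, -0.117, 0.1463]
ee_rot: [179.6, 0.1, 90.4]
force: [-0.3, -0.4, -0.8]
finger_gap: 0.0851
gripper_force: 0.0
```

```bash
python3 -c "
from h import *
c=snap('wrist','w5')
plan((.60,-.25,.15,135))"
```

```text
t 7.4 pos [ 0.5651 -0.1165  0.1439] rot [1.7984e+02 5.0000e-02 9.0370e+01] gap 0.0854 F [-0.4  0.3 -0.6]
[-0.1337, 0.0341, -0.0059] [0.0023, 0.0018, -0.7789] rows>= 5.2
```

View pics/w5.png

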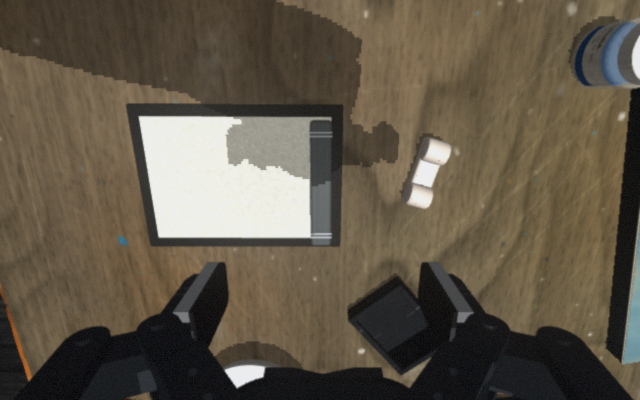

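The weight lies along the sheet's far edge, at (321,182). The stone is at (395,322) and the rest at (427,172). Next I go over the stone.

servo_tool(
  rows=[
    [[-0.134, 0.054, 0, 0, 0, -0.78, 1], [-0.134, 0.054, 0, 0, 0, -0.78, 1], [-0.134, 0.054, 0, 0, 0, -0.78, 1], [-0.134, 0.054, 0, 0, 0, -0.78, 1], [-0.134, 0.054, 0, 0, 0, -0.78, 1], [-0.134, 0.054, 0, 0, 0, -0.78, 1], [-0.134, 0.054, 0, 0, 0, -0.78, 1], [-0.134, 0.054, 0, 0, 0, -0.78, 1], [-0.134, 0.054, 0, 0, 0, -0.78, 1]],
  ],
)

```text
t: 8.3
tool_pos: [0.6189, -0.2496, 0.1422]
ee_rot: [180.0, -0.0, 135.0]
force: [0.2, 0.6, -0.7]
finger_gap: 0.0854
gripper_force: 0.0
```

```bash
python3 -c "
from h import *
c=snap('wrist','w6')
plan((.646,-.267,.13,135))
print(proj(c,(.646,-.267,.018)))
f=c['frame'].astype(float);cv2.imwrite('pics/w6b.png',np.clip(f*1.6+20,0,255).astype(np.uint8))
d=load('w5');print([np.round(plane(d,v,.018)[:2],4) for v in((309,121),(332,121),(332,244),(310,244))])"
```

```text
t 8.35 pos [ 0.6191 -0.2496  0.1426] rot [ 1.7999e+02 -1.0000e-02  1.3505e+02] gap 0.0854 F [ 0.1 -0.3  0.1]
[-0.0313, 0.0067, 0.0126] [0.0002, -0.0001, 0.0009] rows>= 0.7
[331.16870209 225.56326722]
[array([ 0.5556, -0.0606]), array([ 0.574 , -0.0605]), array([ 0.5758, -0.1689]), array([ 0.5559, -0.169 ])]
```

View pics/w6b.png

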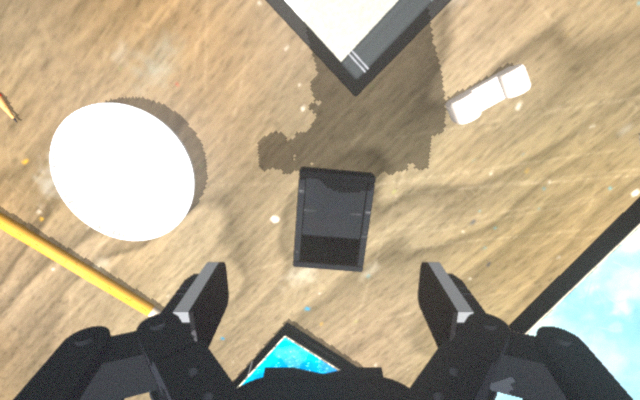

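The view shows the stone with corners (302,168), (375,173), (363,271), (294,267), the dish at (122,171) and the rest at (490,95). I need an enhanced crop to find the well.

```bash
python3 -c "
from h import *
c=load('w6');f=c['frame'][155:285,280:390]
g=cv2.resize(f,None,fx=4.5,fy=4.5,interpolation=cv2.INTER_CUBIC)
cv2.imwrite('pics/w6c.png',np.clip(255*(g/110.)**.6,0,255).astype(np.uint8))
q=quad(c,(332,220),lambda h:h[...,2]<50,75);print(q.tolist(),quadpose(c,q,.018))
q5=load('w5');print(quadpose(c,[(302,168),(375,173),(363,271),(294,267)],.018))
"
```

```text
[[376, 173], [361, 271], [293, 265], [300, 166]] (array([ 0.64379405, -0.26340221]), array([0.09222848, 0.06228558, 0.0918823 , 0.06311023]), np.float64(129.6610158579793))
(array([ 0.64506503, -0.26344543]), array([0.09200315, 0.06308904, 0.09231889, 0.06053948]), np.float64(130.25883312649165))
```

View pics/w6c.png

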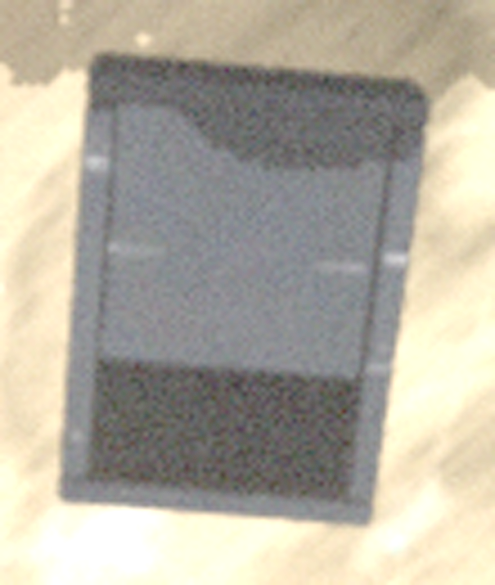

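The well is at the far (tool −x) end of the stone and the flat is towards tool +x. At yaw 180 the flat will face the robot. I'll check the height across two views, then grasp.

```bash
python3 -c "
from h import *
c=load('w6');d=load('w3')
dk=lambda h:h[...,2]<50
q=quad(d,(108,320),dk,50);print(q.tolist(),quadpose(d,q,.018))
Q=quad(c,(332,220),dk,75)
for a in Q:
    b=min(q,key=lambda v:np.linalg.norm(plane(d,v,.018)-plane(c,a,.018)));print(tri(c,a,d,b))
plan((.645,-.264,.05,130),(.645,-.264,.003,130))"
```

```text
[[153, 315], [101, 357], [64, 326], [115, 281]] (array([ 0.64005734, -0.25836243]), array([0.10450102, 0.06264927, 0.10358985, 0.06342652]), np.float64(130.10288005807047))
(array([ 0.64342152, -0.20864786,  0.0013784 ]), np.float64(2.342607778916193e-06))
(array([ 0.69749721, -0.27873337,  0.01823254]), np.float64(0.00045039658419406356))
(array([ 0.64968937, -0.31889498,  0.01687834]), np.float64(0.0003172313123191755))
(array([ 0.59221239, -0.25138177,  0.00064038]), np.float64(0.00036696291358324977))
t 8.35 pos [ 0.6191 -0.2496  0.1426] rot [ 1.7999e+02 -1.0000e-02  1.3505e+02] gap 0.0854 F [ 0.1 -0.3  0.1]
[-0.0285, 0.0081, 0.0926] [0.0002, -0.0001, 0.0882] rows>= 1.9
[-0.0285, 0.0081, 0.1396] [0.0002, -0.0001, 0.0882] rows>= 0.9
```

The heights agree: top corners at 17–18 mm, bottom corners at 1 mm, centre (0.6457, −0.2644).

servo_tool(
  rows=[
    [[-0.029, 0.008, 0.03, 0, 0, 0.088, 1], [-0.029, 0.008, 0.07, 0, 0, 0.088, 1], [-0.029, 0.008, 0.11, 0, 0, 0.088, 1], [-0.029, 0.008, 0.125, 0, 0, 0.088, 1], [-0.029, 0.008, 0.138, 0, 0, 0.088, 1], [-0.029, 0.008, 0.138, 0, 0, 0.088, 1], [-0.029, 0.008, 0.138, 0, 0, 0.088, 0.5], [-0.029, 0.008, 0.138, 0, 0, 0.088, 0.5], [-0.029, 0.008, 0.138, 0, 0, 0.088, 0.5], [-0.029, 0.008, 0.138, 0, 0, 0.088, 0.5], [-0.029, 0.008, 0.138, 0, 0, 0.088, 0.5]],
  ],
  grip_force=50,
)

```text
t: 9.45
tool_pos: [0.648, -0.266, 0.0092]
ee_rot: [179.8, 0.4, 130.0]
force: [0.3, -0.3, 6.0]
finger_gap: 0.0616
gripper_force: 55.4
```

servo_tool(
  rows=[
    [[0, 0, -0.01, 0, 0, 0, 0.3], [0, 0, -0.04, 0, 0, 0, 0.3], [0, 0, -0.09, 0, 0, 0, 0.3], [0, 0, -0.12, 0, 0, 0, 0.3], [0, 0, -0.12, 0, 0, 0, 0.3], [0, 0, -0.12, 0, 0, 0, 0.3]],
  ],
)

```text
t: 10.05
tool_pos: [0.646, -0.265, 0.126]
ee_rot: [179.9, 0.1, 130.0]
force: [-0.7, 0.0, -2.9]
finger_gap: 0.0617
gripper_force: 55.4
```

```bash
python3 -c "
from h import *
c=snap('wrist','w7')
plan((.4926,.0084,.14,180.5))"
```

```text
t 10.1 pos [ 0.6449 -0.2644  0.1237] rot [-1.7998e+02 -9.0000e-02  1.3002e+02] gap 0.0615 F [ 0.   0.6 -3. ]
[0.3069, 0.0588, -0.0159] [0.0004, -0.0016, -0.8811] rows>= 6.3
```

View pics/w7.png

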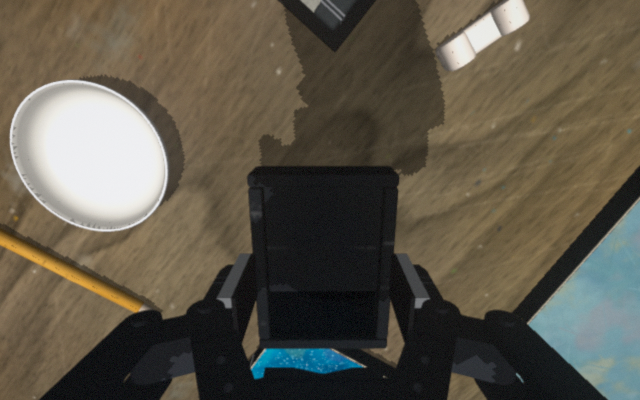

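The stone is held square and level in the pads. I'll compute its offset in the grip.

```bash
python3 -c "
from h import *
c=load('w7');P,L,a=quadpose(c,[(248,168),(399,168),(387,347),(261,347)],.1327);print(P,L,a)
y=np.radians(130);print(np.round(np.array([[np.cos(y),np.sin(y)],[np.sin(y),-np.cos(y)]])@(P-[.6449,-.2644]),4))"
```

```text
[ 0.64442759 -0.26329939] [0.09297851 0.06411753 0.09290956 0.06362915] 130.27410186858805
[0.0011 0.0003]
```

servo_tool(
  rows=[
    [[0.307, 0.059, -0.016, 0, 0, -0.881, 0.3], [0.307, 0.059, -0.016, 0, 0, -0.881, 0.3], [0.307, 0.059, -0.016, 0, 0, -0.881, 0.3], [0.307, 0.059, -0.016, 0, 0, -0.881, 0.3], [0.307, 0.059, -0.016, 0, 0, -0.881, 0.3], [0.307, 0.059, -0.016, 0, 0, -0.881, 0.3], [0.307, 0.059, -0.016, 0, 0, -0.881, 0.3], [0.307, 0.059, -0.016, 0, 0, -0.881, 0.3], [0.307, 0.059, -0.016, 0, 0, -0.881, 0.3], [0.307, 0.059, -0.016, 0, 0, -0.881, 0.3], [0.307, 0.059, -0.016, 0, 0, -0.881, 0.3]],
  ],
)

```text
t: 11.2
tool_pos: [0.4937, 0.007, 0.1404]
ee_rot: [-180.0, 0.0, -179.6]
force: [0.2, 0.4, -1.9]
finger_gap: 0.0621
gripper_force: 55.6
```

```bash
python3 -c "
from h import *
c=snap('wrist','w8');plan((.4926,.0084,.009,180.5))
q=quad(c,proj(c,(.4937,-.1136,.004)),lambda h:(h[...,2]>170)&(h[...,1]<60),130);print(q.tolist(),quadpose(c,q,.004))"
```

```text
t 11.25 pos [0.4938 0.0071 0.1406] rot [-1.7998e+02  2.0000e-02 -1.7962e+02] gap 0.0615 F [ 0.2 -0.4 -3.5]
[0.0012, 0.0013, 0.1316] [-0.0004, 0.0004, -0.0021] rows>= 2.6
[[243, 91], [252, 252], [135, 251], [104, 90]] (array([ 0.48547606, -0.11392193]), array([0.14337982, 0.10946555, 0.14307903, 0.11144907]), np.float64(179.9215497983883))
```

View pics/w8.png

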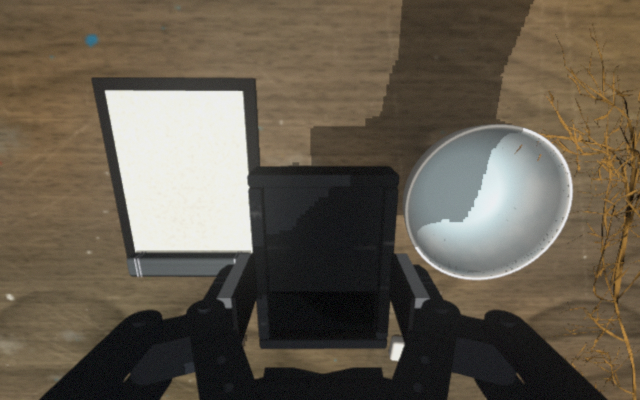

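The stone is centred in the gap between the mat's edge (258) and the bowl's rim (405). I'll lower it.

servo_tool(
  rows=[
    [[0.001, 0.001, 0.04, 0, 0, 0, 0.3], [0.001, 0.001, 0.08, 0, 0, 0, 0.3], [0.001, 0.001, 0.11, 0, 0, 0, 0.3], [0.001, 0.001, 0.122, 0, 0, 0, 0.3], [0.001, 0.001, 0.128, 0, 0, 0, 0.3], [0.001, 0.001, 0.132, 0, 0, 0, 0.3], [0.001, 0.001, 0.132, 0, 0, 0, 0.3], [0.001, 0.001, 0.132, 0, 0, 0, 0.3]],
  ],
)

```text
t: 12.05
tool_pos: [0.4941, 0.0089, 0.0108]
ee_rot: [-180.0, 0.2, -179.5]
force: [0.3, 0.2, -1.8]
finger_gap: 0.0616
gripper_force: 55.6
```

servo_tool(
  rows=[
    [[0, 0, 0, 0, 0, 0, 0.82], [0, 0, 0, 0, 0, 0, 0.82], [0, 0, -0.005, 0, 0, 0, 0.82], [0, 0, -0.03, 0, 0, 0, 0.82], [0, 0, -0.07, 0, 0, 0, 0.82], [0, 0, -0.11, 0, 0, 0, 0.82], [0, 0, -0.16, 0, 0, 0, 0.82], [0, 0, -0.16, 0, 0, 0, 1], [0, 0, -0.16, 0, 0, 0, 1]],
  ],
)

```text
t: 12.95
tool_pos: [0.4941, 0.009, 0.1721]
ee_rot: [-179.9, 0.4, -179.5]
force: [-0.2, -0.3, -0.6]
finger_gap: 0.0853
gripper_force: 0.0
```

```bash
python3 -c "
from h import *
c=snap('wrist','w9');plan((.351,.268,.13,219.7),(.351,.268,.13,39.7))
q=quad(c,proj(c,(.4926,.0084,.018)),lambda h:h[...,2]<50,90);print(q.tolist(),quadpose(c,q,.018))
q=quad(c,proj(c,(.48,-.1136,.004)),lambda h:(h[...,2]>170)&(h[...,1]<60),130);print(q.tolist(),quadpose(c,q,.004))"
```

```text
t 13.0 pos [0.4928 0.0092 0.1699] rot [-1.7997e+02  1.6000e-01 -1.7950e+02] gap 0.0852 F [ 0.1  0.4 -0.9]
[0.1396, 0.2601, 0.0393] [-0.0015, 0.0026, -0.6842] rows>= 6.0
[0.1396, 0.2601, 0.0393] [0.0033, 0.0019, 2.4574] rows>= 16.4
[[359, 128], [356, 222], [289, 222], [289, 128]] (array([0.49040584, 0.00883938]), array([0.08936335, 0.06478872, 0.08941883, 0.06170969]), np.float64(179.69749775565276))
[[248, 89], [257, 236], [150, 235], [124, 88]] (array([ 0.48545105, -0.11373495]), array([0.14325049, 0.10978883, 0.14299149, 0.11029974]), np.float64(0.2661559673207771))
```

View pics/w9.png

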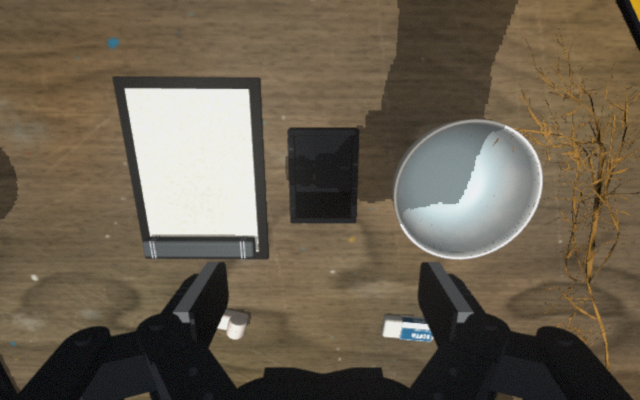

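The stone stands in the gap with corners (289,128)–(356,222), at (0.491, 0.009) and parallel to the mat. Bowl and dish are unmoved. Now the stick.

servo_tool(
  rows=[
    [[0.139, 0.26, 0.03, 0, 0, -0.684, 1], [0.139, 0.26, 0.03, 0, 0, -0.684, 1], [0.139, 0.26, 0.03, 0, 0, -0.684, 1], [0.139, 0.26, 0.03, 0, 0, -0.684, 1], [0.139, 0.26, 0.03, 0, 0, -0.684, 1], [0.139, 0.26, 0.05, 0, 0, -0.684, 0.7], [0.139, 0.26, 0.08, 0, 0, -0.684, 0.7], [0.139, 0.26, 0.08, 0, 0, -0.684, 0.7], [0.139, 0.26, 0.08, 0, 0, -0.684, 0.7]],
  ],
)

```text
t: 13.9
tool_pos: [0.3496, 0.2669, 0.0871]
ee_rot: [-180.0, -0.2, -140.3]
force: [0.4, -0.6, 0.0]
finger_gap: 0.06
gripper_force: 0.0
```

```bash
python3 - <<'E'
from h import *
c=snap('wrist','w10');a=load('w1')
yel=lambda h:(h[...,1]>170)&(h[...,2]>150)&(h[...,0]>15)
oa=blob(a,(259,104),yel,70);g=proj(c,(.352,.268,.009));o=blob(c,g,yel,60,"pics/m10.png");print(o[0],o[2],rect(c,o[1],.009))
print(tri(a,oa[1].mean(0),c,o[1].mean(0)))
dk=lambda h:(h[...,2]<60)|((h[...,1]>170)&(h[...,2]>150)&(h[...,0]>15))
q=quad(c,g,dk,70);print(q.tolist(),quadpose(c,q,.009))
p=o[0];x=plane(c,p,.009);plan((.352,.268,.05,219.7),(.352,.268,.004,219.7))
E
```

```text
[322.52007299 213.51094891] 548 (array([0.35202793, 0.2685112 ]), np.float64(0.03348522446214054), np.float64(0.00908503655429882), np.float64(40.08220579840868))
(array([0.35167643, 0.26820628, 0.00928682]), np.float64(1.0658345390045442e-05))
[[333, 251], [313, 251], [312, 201], [333, 163]] (array([0.35392542, 0.27024374]), array([0.03897439, 0.0308219 , 0.06614936, 0.01482067]), np.float64(40.28538898391545))
t 13.95 pos [0.3511 0.2672 0.0887] rot [-1.7995e+02 -4.0000e-02 -1.4037e+02] gap 0.0597 F [ 0.2 -0.7 -0.1]
[-0.0012, 0.0001, 0.0387] [-0.0009, -0.0007, -0.0012] rows>= 0.8
[-0.0012, 0.0001, 0.0847] [-0.0009, -0.0007, -0.0012] rows>= 0.9
```

The stick's panel stands at 9.3 mm, centre (0.352, 0.268) and axis 40°. Grasping it.

servo_tool(
  rows=[
    [[-0.0015, 0, 0.04, 0, 0, 0, 0.5], [-0.0015, 0, 0.07, 0, 0, 0, 0.5], [-0.0015, 0, 0.0845, 0, 0, 0, 0.5], [-0.0015, 0, 0.0845, 0, 0, 0, 0.5], [-0.0015, 0, 0.0845, 0, 0, 0, 0], [-0.0015, 0, 0.0845, 0, 0, 0, 0], [-0.0015, 0, 0.0845, 0, 0, 0, 0], [-0.0015, 0, 0.0845, 0, 0, 0, 0], [-0.0015, 0, 0.0845, 0, 0, 0, 0], [-0.0015, 0, 0.0845, 0, 0, 0, 0]],
  ],
  grip_force=25,
)

```text
t: 14.95
tool_pos: [0.3547, 0.2696, 0.0067]
ee_rot: [-179.8, 0.3, -140.3]
force: [0.6, -1.2, 6.8]
finger_gap: 0.0145
gripper_force: 25.0
```

servo_tool(
  rows=[
    [[0, 0, -0.02, 0, 0, 0, 0], [0, 0, -0.06, 0, 0, 0, 0], [0, 0, -0.11, 0, 0, 0, 0], [0, 0, -0.12, 0, 0, 0, 0], [0, 0, -0.12, 0, 0, 0, 0]],
  ],
)

```text
t: 15.45
tool_pos: [0.3543, 0.2703, 0.1276]
ee_rot: [-179.9, 0.4, -140.3]
force: [1.1, -0.0, -1.3]
finger_gap: 0.0145
gripper_force: 24.4
```

```bash
python3 -c "
from h import *
c=snap('wrist','w11');plan((.489,.0085,.12,180.3))"
```

```text
t 15.5 pos [0.3529 0.2695 0.1252] rot [-1.7993e+02  1.7000e-01 -1.4030e+02] gap 0.0142 F [-0.8  0.1 -0.5]
[0.062, -0.2877, 0.0053] [-0.0001, 0.0033, 0.6876] rows>= 5.9
```

View pics/w11.png

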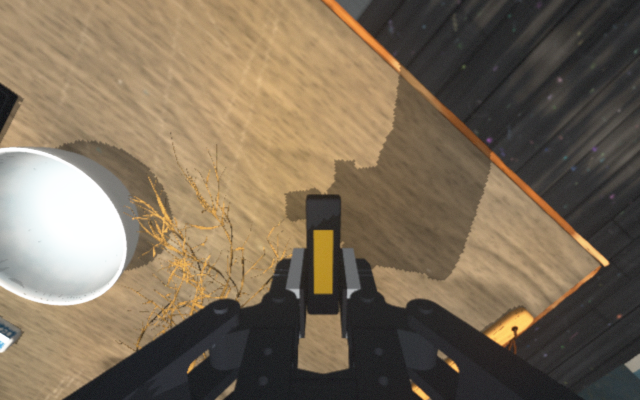

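The stick is held straight, with its panel at (323,262). I'll compute its offset and move over the stone.

```bash
python3 -c "
from h import *
c=load('w11');P=plane(c,(323.5,262),.1275)[:2];y=np.radians(-140.3);print(np.round(np.array([[np.cos(y),np.sin(y)],[np.sin(y),-np.cos(y)]])@(P-[.3529,.2695]),4))"
```

```text
[-0.0001 -0.0001]
```

servo_tool(
  rows=[
    [[0.062, -0.288, 0.005, 0, 0, 0.688, 0], [0.062, -0.288, 0.005, 0, 0, 0.688, 0], [0.062, -0.288, 0.005, 0, 0, 0.688, 0], [0.062, -0.288, 0.005, 0, 0, 0.688, 0], [0.062, -0.288, 0.005, 0, 0, 0.688, 0], [0.062, -0.288, 0.005, 0, 0, 0.688, 0], [0.062, -0.288, 0.005, 0, 0, 0.688, 0], [0.062, -0.288, 0.005, 0, 0, 0.688, 0], [0.062, -0.288, 0.005, 0, 0, 0.688, 0], [0.062, -0.288, 0.005, 0, 0, 0.688, 0]],
  ],
)

```text
t: 16.5
tool_pos: [0.4874, 0.0091, 0.1187]
ee_rot: [180.0, -0.0, -179.6]
force: [-0.6, -0.4, -1.3]
finger_gap: 0.0143
gripper_force: 24.5
```

```bash
python3 -c "
from h import *
c=snap('wrist','w12');plan((.489,.0087,.05,180.3),(.489,.0087,.0215,180.3))
q=quad(c,proj(c,(.491,.0088,.018)),lambda h:h[...,2]<50,70);print(q.tolist())"
```

```text
t 16.55 pos [0.4877 0.0091 0.119 ] rot [ 179.99   -0.   -179.6 ] gap 0.0146 F [-0.8  0.1 -0.6]
[-0.0013, -0.0004, 0.069] [0.0001, -0.0, 0.0017] rows>= 1.4
[-0.0013, -0.0004, 0.0975] [0.0001, -0.0, 0.0017] rows>= 0.6
[[366, 145], [360, 273], [285, 273], [280, 145]]
```

View pics/w12.png

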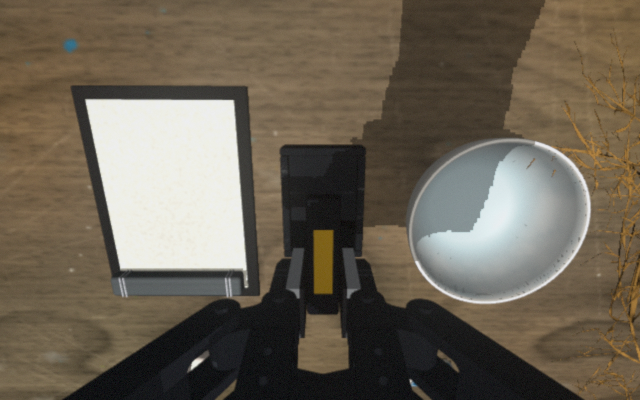

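The stick is aligned over the stone's hollow. I'll lower it and release with a small opening.

servo_tool(
  rows=[
    [[-0.001, 0, 0.05, 0, 0, 0, 0], [-0.001, 0, 0.08, 0, 0, 0, 0], [-0.001, 0, 0.09, 0, 0, 0, 0], [-0.001, 0, 0.095, 0, 0, 0, 0], [-0.001, 0, 0.098, 0, 0, 0, 0], [-0.001, 0, 0.0985, 0, 0, 0, 0], [-0.001, 0, 0.0985, 0, 0, 0, 0], [-0.001, 0, 0.0985, 0, 0, 0, 0]],
  ],
)

```text
t: 17.35
tool_pos: [0.4907, 0.0076, 0.0224]
ee_rot: [-180.0, 0.2, -179.7]
force: [-0.1, 0.1, -0.1]
finger_gap: 0.0143
gripper_force: 24.5
```

servo_tool(
  rows=[
    [[0, 0, 0, 0, 0, 0, 0.22], [0, 0, 0, 0, 0, 0, 0.3], [0, 0, -0.002, 0, 0, 0, 0.4], [0, 0, -0.02, 0, 0, 0, 0.5], [0, 0, -0.06, 0, 0, 0, 0.5], [0, 0, -0.1, 0, 0, 0, 0.5], [0, 0, -0.13, 0, 0, 0, 0.8], [0, 0, -0.13, 0, 0, 0, 1], [0, 0, -0.13, 0, 0, 0, 1]],
  ],
)

```text
t: 18.25
tool_pos: [0.4902, 0.0077, 0.1521]
ee_rot: [-180.0, 0.2, -179.7]
force: [0.4, 0.2, -0.0]
finger_gap: 0.0836
gripper_force: 0.0
```

```bash
python3 -c "
from h import *
c=snap('wrist','w13');plan((.62,-.10,.12,150))
f=c['frame'][110:290,150:470];cv2.imwrite('pics/w13c.png',np.clip(255*(cv2.resize(f,None,fx=2.5,fy=2.5,interpolation=cv2.INTER_CUBIC)/160.)**.6,0,255).astype(np.uint8))
w=load('w9')
wh=lambda h:(h[...,2]>150)&(h[...,1]<60)
for n,g in(('w5',(427,172)),('w4',(462,195)),('w6',(490,95))):
    d=load(n);o=blob(d,g,lambda h:(h[...,2]>130)&(h[...,1]<80),55,'pics/m_%s.png'%n);print(n,o[0],o[2],rect(d,o[1],.02))
"
```

```text
t 18.3 pos [0.4892 0.0078 0.1505] rot [-1.7999e+02  2.0000e-02 -1.7973e+02] gap 0.0851 F [ 0.1 -0.2 -0.9]
[-0.1303, -0.1084, 0.0306] [-0.0001, 0.0005, 0.5283] rows>= 3.5
w5 [429.00422961 172.81389728] 1655 (array([ 0.65675252, -0.10447585]), np.float64(0.059287753793531975), np.float64(0.028196828755320417), np.float64(68.41886345527574))
w4 [464.13540885 195.21417854] 2666 (array([ 0.65518757, -0.10399788]), np.float64(0.05925306246432565), np.float64(0.026668810505575548), np.float64(68.53478689004719))
w6 [490.98087432  95.18032787] 2196 (array([ 0.65451648, -0.10778643]), np.float64(0.06723162901482037), np.float64(0.02362166761552912), np.float64(76.99989974512425))
```

View pics/w13c.png

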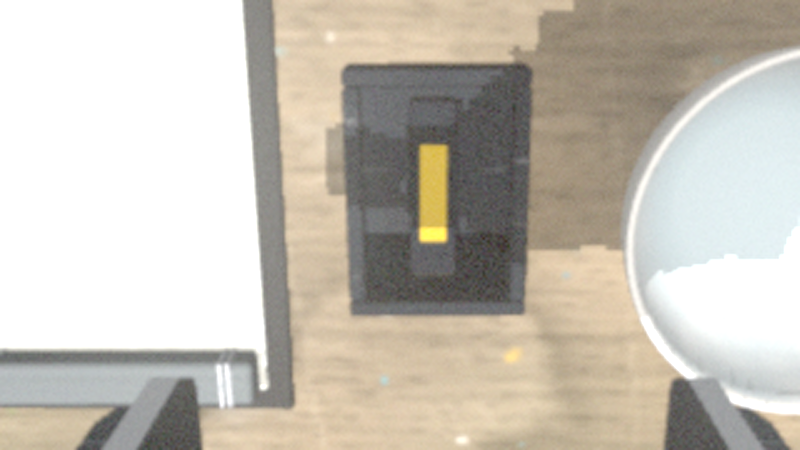

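The stick lies lengthwise in the hollow, with its panel centred on the grinding flat. I have now viewed 16 pictures, two over the limit of 14, so from here I measure by numbers only.

Next I go over the rest.

servo_tool(
  rows=[
    [[-0.161, -0.113, 0.03, 0, 0, 1.951, 1], [-0.161, -0.113, 0.03, 0, 0, 1.951, 1], [-0.161, -0.113, 0.03, 0, 0, 1.951, 1], [-0.161, -0.113, 0.03, 0, 0, 1.951, 1], [-0.161, -0.113, 0.03, 0, 0, 1.951, 1], [-0.161, -0.113, 0.03, 0, 0, 1.951, 1], [-0.161, -0.113, 0.03, 0, 0, 1.951, 1], [-0.161, -0.113, 0.03, 0, 0, 1.951, 1], [-0.161, -0.113, 0.03, 0, 0, 1.951, 1], [-0.161, -0.113, 0.03, 0, 0, 1.951, 1], [-0.161, -0.113, 0.03, 0, 0, 1.951, 1], [-0.161, -0.113, 0.03, 0, 0, 1.951, 1]],
  ],
)

```text
t: 19.5
tool_pos: [0.6494, -0.1041, 0.1181]
ee_rot: [-179.8, -0.0, 76.8]
force: [0.3, 0.5, -0.7]
finger_gap: 0.0855
gripper_force: 0.0
```

servo_tool(
  rows=[
    [[0, 0, 0.01, 0, 0, 0.25, 0.7], [0, 0, 0.01, 0, 0, 0.25, 0.7], [0, 0, 0.01, 0, 0, 0.25, 0.7], [0, 0, 0.01, 0, 0, 0.25, 0.7], [0, 0, 0.01, 0, 0, 0.25, 0.7]],
  ],
)

```text
t: 20.0
tool_pos: [0.6507, -0.1044, 0.1105]
ee_rot: [-180.0, 0.0, 62.9]
force: [-0.3, -0.1, 0.1]
finger_gap: 0.0598
gripper_force: 0.0
```

```bash
python3 - <<'E'
from h import *
c=snap('wrist','w14');plan((.65,-.105,.11,68.5))
wt=lambda h:(h[...,2]>120)&(h[...,1]<80)
g=proj(c,(.656,-.105,.015));o=blob(c,g,wt,75,'pics/m14.png');print(g,o[0],o[1].round(0).tolist(),o[2],[rect(c,o[1],z) for z in(.024,.0)])
d=load('w4');od=blob(d,(462,195),wt,55);print(tri(c,o[1].mean(0),d,od[1].mean(0)))
e=load('w7');hsv=cv2.cvtColor(e["frame"],cv2.COLOR_BGR2HSV).astype(int);m=((hsv[...,2]>130)&(hsv[...,1]<60)).astype(np.uint8);roi=m*0;cv2.circle(roi,(90,155),95,1,-1)
cs,_=cv2.findContours(m*roi,cv2.RETR_EXTERNAL,cv2.CHAIN_APPROX_NONE);k=cv2.convexHull(max(cs,key=cv2.contourArea))
P=np.array([plane(e,v[0],.028)[:2] for v in k]);print("dish",cv2.minEnclosingCircle(P.astype(np.float32)))
E
```

```text
t 20.05 pos [ 0.6509 -0.1045  0.1109] rot [ 1.7997e+02 -1.0000e-02  6.2880e+01] gap 0.0597 F [-0.1  0.6 -0.2]
[-0.0008, -0.0005, 0.0009] [0.0005, -0.0001, -0.0982] rows>= 0.7
[329.4616675  198.57447291] [326.0648807  202.68187526] [[290.0, 161.0], [354.0, 161.0], [354.0, 237.0], [290.0, 237.0]] 2389 [(array([ 0.65165693, -0.10112207]), np.float64(0.05839794238458537), np.float64(0.045030771353656476), np.float64(64.62520701514866)), (array([ 0.64801339, -0.10809815]), np.float64(0.06448717955665816), np.float64(0.049726194439079725), np.float64(64.62520701514866))]
(array([ 0.65257624, -0.09979667,  0.02709659]), np.float64(0.0005110548114943089))
dish ((0.49295657873153687, -0.3559055030345917), 0.060572534799575806)
```

```bash
python3 - <<'E'
from h import *
c=load('w14');hsv=cv2.cvtColor(c["frame"],cv2.COLOR_BGR2HSV).astype(int)
for th in((120,80),(120,50),(150,60)):
    m=(hsv[...,2]>th[0])&(hsv[...,1]<th[1])
    print(th)
    for v in range(150,252,6):
        u=np.flatnonzero(m[v,270:385])+270
        print(v,[(int(s[0]),int(s[-1])) for s in np.split(u,np.flatnonzero(np.diff(u)>2)+1) if len(s)>2])
E
```

```text
(120, 80)
150 []
156 []
162 [(317, 332)]
168 [(308, 334)]
174 [(309, 335)]
180 [(310, 336)]
186 [(322, 337)]
192 [(315, 338)]
198 [(316, 341)]
204 [(316, 342)]
210 [(316, 344)]
216 [(304, 306), (309, 311), (319, 345)]
222 [(310, 314), (320, 346)]
228 [(303, 307), (321, 347)]
234 [(322, 345)]
240 [(347, 349)]
246 []
(120, 50)
150 []
156 []
162 [(317, 332)]
168 [(308, 334)]
174 [(309, 335)]
180 [(310, 336)]
186 [(322, 337)]
192 [(315, 338)]
198 [(316, 340)]
204 [(317, 342)]
210 [(318, 342)]
216 [(319, 344)]
222 [(320, 346)]
228 [(321, 347)]
234 [(322, 341)]
240 []
246 []
(150, 60)
150 []
156 []
162 []
168 [(313, 333)]
174 [(310, 334)]
180 [(312, 329)]
186 [(327, 336)]
192 [(317, 337)]
198 [(318, 340)]
204 [(319, 341)]
210 [(319, 335)]
216 [(320, 344)]
222 [(320, 345)]
228 [(321, 346)]
234 [(323, 341)]
240 []
246 []
```

```bash
python3 - <<'E'
from h import *
c=load('w14');d=load('w4')
A=plane(c,(320.5,161),0.002);B=plane(c,(334.5,237),.016);print(A,B,(A+B)/2,np.linalg.norm(A-B))
h1,h2=plane(c,(322,174),.02),plane(c,(333.5,225),.02);w=h1-h2;print(h1,h2,np.degrees(np.arctan2(w[1],w[0])),np.linalg.norm(w[:2]))
hsv=[cv2.cvtColor(k["frame"],cv2.COLOR_BGR2HSV).astype(int) for k in(c,d)]
# centroid of each hump's axis mid-line triangulated: use blob centroids
o=[blob(c,(328,200),lambda h:(h[...,2]>120)&(h[...,1]<50),48),blob(d,(462,195),lambda h:(h[...,2]>120)&(h[...,1]<50),55)]
print(o[0][2],o[0][1].tolist(),o[1][1].tolist(),tri(c,o[0][0],d,o[1][0]),tri(c,o[0][1].mean(0),d,o[1][1].mean(0)))
p=(A+B)/2;plan((p[0],p[1],.08,67.5),(p[0],p[1],.006,67.5))
E
```

```text
[ 0.6618497 -0.0785215  0.002    ] [ 0.64542542 -0.1347945   0.016     ] [ 0.65363756 -0.106658    0.009     ] 0.06026946249105247
[ 0.66022622 -0.08434551  0.02      ] [ 0.64987985 -0.12381868  0.02      ] 75.31252298469009 0.04080659918373927
1896 [[306.44775390625, 164.3022918701172], [332.3944091796875, 158.6411895751953], [348.480224609375, 232.36793518066406], [322.5335693359375, 238.02903747558594]] [[426.268310546875, 230.5853729248047], [465.282958984375, 146.0536651611328], [499.01953125, 161.62440490722656], [460.0048828125, 246.15611267089844]] (array([ 0.65541754, -0.10268731,  0.01890342]), np.float64(0.0005444206831373076)) (array([ 0.65525536, -0.10288125,  0.01882195]), np.float64(0.00013721473358219806))
t 20.05 pos [ 0.6509 -0.1045  0.1109] rot [ 1.7997e+02 -1.0000e-02  6.2880e+01] gap 0.0597 F [-0.1  0.6 -0.2]
[-0.0007, 0.0035, 0.0309] [0.0005, -0.0001, -0.0807] rows>= 0.6
[-0.0007, 0.0034, 0.1049] [0.0005, -0.0001, -0.0807] rows>= 1.5
```

The rest is at (0.6545, −0.1055) with its axis at 75°, length about 60 mm, and mean visible height 19 mm between the base and the 24 mm humps. Grasping it across its thickness.

servo_tool(
  rows=[
    [[0.001, 0.0037, 0.03, 0, 0, -0.2115, 0.6], [0.001, 0.0037, 0.06, 0, 0, -0.2115, 0.6], [0.001, 0.0037, 0.09, 0, 0, -0.2115, 0.6], [0.001, 0.0037, 0.107, 0, 0, -0.2115, 0.6], [0.001, 0.0037, 0.107, 0, 0, -0.2115, 0.6], [0.001, 0.0037, 0.107, 0, 0, -0.2115, 0], [0.001, 0.0037, 0.107, 0, 0, -0.2115, 0], [0.001, 0.0037, 0.107, 0, 0, -0.2115, 0], [0.001, 0.0037, 0.107, 0, 0, -0.2115, 0], [0.001, 0.0037, 0.107, 0, 0, -0.2115, 0], [0.001, 0.0037, 0.107, 0, 0, -0.2115, 0]],
  ],
  grip_force=40,
)

```text
t: 21.15
tool_pos: [0.6566, -0.1058, 0.0068]
ee_rot: [179.7, -0.0, 74.9]
force: [-0.4, 0.3, 6.3]
finger_gap: 0.0178
gripper_force: 39.7
```

servo_tool(
  rows=[
    [[0, 0, -0.02, 0, 0, 0, 0], [0, 0, -0.06, 0, 0, 0, 0], [0, 0, -0.11, 0, 0, 0, 0], [0, 0, -0.12, 0, 0, 0, 0], [0, 0, -0.12, 0, 0, 0, 0]],
  ],
)

```text
t: 21.65
tool_pos: [0.6571, -0.1059, 0.1281]
ee_rot: [179.5, -0.0, 74.9]
force: [0.6, 0.2, -0.6]
finger_gap: 0.0182
gripper_force: 39.2
```

```bash
python3 - <<'E'
from h import *
c=snap('wrist','w15');plan((.4943,-.2371,.12,90.3))
hsv=cv2.cvtColor(c["frame"],cv2.COLOR_BGR2HSV).astype(int);m=(hsv[...,2]>110)&(hsv[...,1]<60)
for v in range(190,340,8):
    u=np.flatnonzero(m[v,270:385])+270
    print(v,[(int(s[0]),int(s[-1])) for s in np.split(u,np.flatnonzero(np.diff(u)>2)+1) if len(s)>2])
E
```

```text
t 21.7 pos [ 0.6554 -0.1055  0.125 ] rot [179.82   0.    74.93] gap 0.018 F [ 0.1  0.5 -1.5]
[-0.169, -0.1214, 0.0046] [0.0031, 0.0004, -0.2683] rows>= 4.2
190 []
198 []
206 []
214 [(300, 343)]
222 [(300, 345)]
230 [(300, 345)]
238 [(300, 345)]
246 [(301, 344)]
254 [(304, 341)]
262 [(304, 341)]
270 [(304, 341)]
278 [(304, 341)]
286 [(305, 341)]
294 [(291, 293), (305, 341), (353, 355)]
302 [(303, 342)]
310 [(303, 343)]
318 [(303, 344)]
326 [(304, 343)]
334 []
```

servo_tool(
  rows=[
    [[-0.169, -0.1215, 0.005, 0, 0, -0.268, 0], [-0.169, -0.1215, 0.005, 0, 0, -0.268, 0], [-0.169, -0.1215, 0.005, 0, 0, -0.268, 0], [-0.169, -0.1215, 0.005, 0, 0, -0.268, 0], [-0.169, -0.1215, 0.005, 0, 0, -0.268, 0], [-0.169, -0.1215, 0.005, 0, 0, -0.268, 0], [-0.169, -0.1215, 0.005, 0, 0, -0.268, 0], [-0.169, -0.1215, 0.005, 0, 0, -0.268, 0]],
  ],
)

```text
t: 22.5
tool_pos: [0.4943, -0.2358, 0.1182]
ee_rot: [180.0, -0.0, 90.4]
force: [0.6, 0.1, -0.4]
finger_gap: 0.0182
gripper_force: 39.4
```

```bash
python3 - <<'E'
from h import *
c=load('w15');y=np.radians(74.93);M=np.array([[np.cos(y),np.sin(y)],[np.sin(y),-np.cos(y)]])
f=lambda v,z:M@(plane(c,v,z)[:2]-[.6554,-.1055])
print("near end base",f((322,211),.12),"dip",f((322.5,250),.133),f((322.5,299),.133),"far end",f((322.5,330),.135))
c=snap('wrist','w16');plan((.4943,-.2371,.0075,90.3))
q=quad(c,proj(c,(.48,-.1136,.004)),lambda h:(h[...,2]>150)&(h[...,1]<60),140);print(q.tolist(),quadpose(c,q,.004))
hsv=cv2.cvtColor(c["frame"],cv2.COLOR_BGR2HSV).astype(int);g=c["frame"].mean(2)
for u in (150,180,210,240): print(u,proj(c,(.4,-.1786,.004)),[int(x) for x in g[60:200:6,u]])
E
```

```text
near end base [0.02372346 0.00127272] dip [0.00923251 0.00143366] [-0.01722498  0.00145495] far end [-0.03382443  0.00145381]
t 22.55 pos [ 0.4945 -0.2358  0.1185] rot [ 1.7995e+02 -2.0000e-02  9.0400e+01] gap 0.0177 F [-0.1  0.7  0.2]
[-0.0013, -0.0003, 0.111] [0.0008, -0.0004, 0.0018] rows>= 2.2
[[416, 0], [408, 109], [216, 108], [206, 0]] (array([ 0.48516592, -0.13285404]), array([0.14424049, 0.07130243, 0.14373832, 0.07204367]), np.float64(0.30765419133078353))
150 [199.61972257 121.10313347] [112, 113, 109, 112, 114, 115, 118, 116, 120, 119, 121, 116, 114, 118, 118, 122, 126, 125, 119, 123, 118, 117, 115, 113]
180 [199.61972257 121.10313347] [76, 76, 70, 121, 116, 122, 123, 120, 123, 123, 123, 120, 111, 109, 105, 101, 103, 112, 115, 118, 113, 111, 111, 109]
210 [199.61972257 121.10313347] [53, 46, 45, 45, 46, 48, 43, 63, 63, 62, 60, 112, 109, 108, 104, 100, 104, 111, 119, 120, 127, 127, 121, 124]
240 [199.61972257 121.10313347] [195, 191, 196, 187, 184, 188, 186, 187, 100, 48, 47, 83, 116, 85, 80, 79, 80, 75, 75, 122, 126, 119, 121, 122]
```

The rest sits about 4.5 mm towards tool −x in the grip, so I correct for that. The sheet edge agrees at y = −0.1687. Lowering it.

servo_tool(
  rows=[
    [[0.003, 0, 0.04, 0, 0, 0, 0], [0.003, 0, 0.08, 0, 0, 0, 0], [0.003, 0, 0.1, 0, 0, 0, 0], [0.003, 0, 0.107, 0, 0, 0, 0], [0.003, 0, 0.111, 0, 0, 0, 0], [0.003, 0, 0.1115, 0, 0, 0, 0], [0.003, 0, 0.1115, 0, 0, 0, 0], [0.003, 0, 0.1115, 0, 0, 0, 0]],
  ],
)

```text
t: 23.35
tool_pos: [0.4949, -0.2347, 0.0094]
ee_rot: [179.8, 0.1, 90.3]
force: [0.3, -0.4, -1.4]
finger_gap: 0.0179
gripper_force: 39.4
```

servo_tool(
  rows=[
    [[0, 0, 0, 0, 0, 0, 0.4], [0, 0, 0, 0, 0, 0, 0.5], [0, 0, 0, 0, 0, 0, 0.5], [0, 0, -0.03, 0, 0, 0, 0.5], [0, 0, -0.08, 0, 0, 0, 0.8], [0, 0, -0.12, 0, 0, 0, 1], [0, 0, -0.12, 0, 0, 0, 1], [0, 0, -0.12, 0, 0, 0, 1]],
  ],
)

```text
t: 24.15
tool_pos: [0.4946, -0.2347, 0.1295]
ee_rot: [179.7, 0.1, 90.3]
force: [-0.2, -0.1, 0.4]
finger_gap: 0.0851
gripper_force: 0.0
```

```bash
cat >> h.py <<'E'
def rows(c,test,vs,u0,u1):
    hsv=cv2.cvtColor(c["frame"],cv2.COLOR_BGR2HSV).astype(int);m=test(hsv)
    for v in vs:
        u=np.flatnonzero(m[v,u0:u1])+u0
        print(v,[(int(s[0]),int(s[-1])) for s in np.split(u,np.flatnonzero(np.diff(u)>2)+1) if len(s)>2])
E
python3 - <<'E'
from h import *
c=snap('wrist','w17');wt=lambda h:(h[...,2]>120)&(h[...,1]<55)
g=proj(c,(.4943,-.2371,.014));print(g)
rows(c,wt,range(int(g[1])-50,int(g[1])+50,7),int(g[0])-45,int(g[0])+45)
o=blob(c,g,wt,50);print(o[1].tolist(),rect(c,o[1],.012))
plan((.46,-.44,.2,180))
E
```

```text
[322.09022629 195.900988  ]
145 []
152 []
159 [(309, 332)]
166 [(309, 333)]
173 [(310, 333)]
180 [(311, 333)]
187 [(311, 333)]
194 [(311, 333)]
201 [(311, 333)]
208 [(311, 334)]
215 [(311, 335)]
222 [(311, 335)]
229 []
236 []
243 []
[[308.4268798828125, 157.0989532470703], [332.81390380859375, 156.16099548339844], [335.51849365234375, 226.4800567626953], [311.1314697265625, 227.4180145263672]] (array([ 0.49423365, -0.23523128]), np.float64(0.06050150586550315), np.float64(0.01940422749534082), np.float64(93.06398462773655))
t 24.2 pos [ 0.4935 -0.2339  0.1275] rot [1.7993e+02 2.0000e-02 9.0280e+01] gap 0.0853 F [-0.4  1.  -0.5]
[-0.2059, -0.0344, -0.0724] [0.0007, 0.0012, -1.5659] rows>= 10.4
```

The rest stands at (0.494, −0.2355) within about 2 mm, with its axis across the gap (about 2° off). Now over to the brush.

servo_tool(
  rows=[
    [[-0.206, -0.034, -0.05, 0, 0, -1.566, 1], [-0.206, -0.034, -0.05, 0, 0, -1.566, 1], [-0.206, -0.034, -0.05, 0, 0, -1.566, 1], [-0.206, -0.034, -0.05, 0, 0, -1.566, 1], [-0.206, -0.034, -0.05, 0, 0, -1.566, 1], [-0.206, -0.034, -0.05, 0, 0, -1.566, 1], [-0.206, -0.034, -0.05, 0, 0, -1.566, 1], [-0.206, -0.034, -0.05, 0, 0, -1.566, 1], [-0.206, -0.034, -0.05, 0, 0, -1.566, 1], [-0.206, -0.034, -0.05, 0, 0, -1.566, 1], [-0.206, -0.034, -0.05, 0, 0, -1.566, 1], [-0.206, -0.034, -0.05, 0, 0, -1.566, 1]],
  ],
)

```text
t: 25.4
tool_pos: [0.4596, -0.439, 0.1747]
ee_rot: [179.8, -0.1, 180.0]
force: [-0.2, -0.3, -0.9]
finger_gap: 0.0853
gripper_force: 0.0
```

```bash
python3 - <<'E'
from h import *
c=snap('wrist','w18')
for p in((.394,-.483,.006),(.493,-.472,.006),(.602,-.464,.006)): print(proj(c,p).round(0))
g=proj(c,(.493,-.472,.006))
hsv=cv2.cvtColor(c["frame"],cv2.COLOR_BGR2HSV)
for v in range(60,330,15):
    a=hsv[v,int(g[0])-30:int(g[0])+30:4];print(v,[tuple(int(k) for k in x) for x in a])
plan((.493,-.472,.1,185))
E
```

```text
[274. 109.]
[290. 211.]
[300. 304.]
60 [(16, 104, 113), (17, 102, 112), (17, 102, 117), (17, 108, 123), (18, 106, 127), (18, 99, 124), (16, 105, 129), (17, 106, 135), (18, 100, 135), (18, 104, 128), (17, 102, 125), (16, 102, 130), (17, 103, 136), (17, 102, 133), (18, 105, 134)]
75 [(16, 103, 119), (18, 106, 123), (16, 102, 123), (17, 105, 121), (17, 106, 118), (17, 101, 116), (17, 104, 113), (15, 105, 114), (17, 105, 107), (16, 105, 114), (17, 107, 121), (16, 102, 120), (16, 109, 119), (18, 100, 117), (17, 107, 110)]
90 [(16, 107, 133), (16, 107, 131), (16, 107, 124), (17, 111, 124), (19, 106, 128), (16, 103, 131), (16, 105, 126), (17, 107, 126), (17, 109, 131), (17, 114, 132), (17, 109, 131), (18, 100, 130), (19, 104, 130), (17, 109, 131), (17, 107, 129)]
105 [(17, 110, 132), (16, 113, 133), (18, 113, 135), (60, 58, 140), (72, 86, 146), (71, 72, 110), (18, 114, 85), (17, 112, 137), (16, 110, 137), (18, 111, 136), (17, 110, 128), (18, 108, 125), (17, 109, 133), (18, 105, 133), (17, 104, 137)]
120 [(16, 110, 118), (17, 116, 114), (18, 114, 107), (59, 55, 112), (72, 80, 159), (72, 78, 
[... 2648 characters left out ...]
206), (18, 184, 201), (17, 143, 96), (20, 86, 121), (18, 85, 123)]
300 [(19, 85, 126), (18, 86, 127), (17, 82, 131), (18, 80, 125), (21, 73, 126), (24, 41, 130), (23, 51, 121), (20, 70, 127), (18, 75, 123), (21, 82, 122), (17, 68, 139), (16, 51, 220), (17, 54, 146), (19, 82, 127), (17, 84, 131)]
315 [(18, 77, 123), (19, 69, 134), (21, 70, 132), (20, 66, 136), (20, 49, 145), (18, 56, 141), (23, 45, 143), (20, 44, 144), (22, 60, 135), (20, 70, 131), (20, 65, 130), (20, 74, 120), (18, 86, 116), (18, 81, 123), (19, 88, 122)]
t 25.45 pos [ 0.4596 -0.4392  0.175 ] rot [ 1.7982e+02 -1.0000e-01  1.7991e+02] gap 0.0851 F [-0.1 -0.1 -0. ]
[-0.0335, -0.033, 0.0748] [0.0032, -0.0017, -0.0888] rows>= 1.8
```

```bash
cat >> h.py <<'E'
def brush(c,guess,z):
    hsv=cv2.cvtColor(c["frame"],cv2.COLOR_BGR2HSV).astype(int);H,S,V=hsv[...,0],hsv[...,1],hsv[...,2]
    m=(((S>140)&(abs(H-19)<6)&(V>90))|((abs(H-68)<14)&(S>45)&(V>80))).astype(np.uint8)
    roi=m*0;cv2.circle(roi,tuple(int(v) for v in guess),125,1,-1);m=cv2.morphologyEx(m*roi,cv2.MORPH_CLOSE,np.ones((5,5),np.uint8))
    k,l,st,ce=cv2.connectedComponentsWithStats(m);i=1+np.argmax(st[1:,4]);pts=np.argwhere(l==i)[:,::-1]
    P=np.array([plane(c,p,z)[:2] for p in pts],np.float32);vx,vy,x,y=cv2.fitLine(P,cv2.DIST_HUBER,0,.001,.001).ravel()
    if vx<0: vx,vy=-vx,-vy
    s=(P-[x,y])@[vx,vy];o=np.array([x,y]);d=np.array([vx,vy])
    w=(P-[x,y])@[-vy,vx];return o+d*s.min(),o+d*s.max(),np.degrees(np.arctan2(vy,vx)),s.max()-s.min(),np.ptp(w)
E
python3 - <<'E'
from h import *
c=load('w18');print(brush(c,proj(c,(.493,-.472,.006)),.009))
E
```

```text
(array([ 0.3870113, -0.4825572], dtype=float32), array([ 0.588614 , -0.4598064], dtype=float32), np.float32(6.4385724), np.float32(0.20288236), np.float32(0.0116421245))
```

servo_tool(
  rows=[
    [[-0.015, -0.033, 0.06, 0, 0, -0.089, 0.7], [-0.015, -0.033, 0.06, 0, 0, -0.089, 0.7], [-0.015, -0.033, 0.06, 0, 0, -0.089, 0.7], [-0.015, -0.033, 0.06, 0, 0, -0.089, 0.7], [-0.015, -0.033, 0.06, 0, 0, -0.089, 0.7]],
  ],
)

```text
t: 25.95
tool_pos: [0.4759, -0.4731, 0.1194]
ee_rot: [-179.9, 0.1, -174.9]
force: [-0.5, -0.4, -0.2]
finger_gap: 0.0597
gripper_force: 0.0
```

```bash
python3 - <<'E'
from h import *
c=snap('wrist','w19');a=load('w18')
g=proj(c,(.493,-.472,.006));print(g);b=brush(c,g,.009);A=brush(a,proj(a,(.493,-.472,.006)),.009);print(b)
print(tri(a,proj(a,[*A[0],.009]),c,proj(c,[*b[0],.009])),tri(a,proj(a,[*A[1],.009]),c,proj(c,[*b[1],.009])))
plan((.493,-.472,.1,185))
E
```

```text
[322.95925212 214.72615527]
(array([ 0.39474407, -0.48179573], dtype=float32), array([ 0.5887724 , -0.46014106], dtype=float32), np.float32(6.368183), np.float32(0.19523299), np.float32(0.01177909))
(array([ 0.39093411, -0.48261552,  0.00278629]), np.float64(0.0038625193952278643)) (array([ 0.58979714, -0.45996551,  0.00745609]), np.float64(0.00013084278469812697))
t 26.0 pos [ 0.4761 -0.4733  0.1199] rot [-1.7985e+02  1.5000e-01 -1.7491e+02] gap 0.0597 F [ 0.7 -0.   1.1]
[-0.0169, -0.0001, 0.02] [-0.0026, 0.0027, 0.0015] rows>= 0.5
```

The brush: green end (0.387, −0.4826), axis 6.4°, middle (0.497, −0.470), height about 7 mm, as it should be. Grasping at the middle.

servo_tool(
  rows=[
    [[-0.0214, 0.0012, 0.04, 0, 0, -0.0225, 0.5], [-0.0214, 0.0012, 0.08, 0, 0, -0.0225, 0.5], [-0.0214, 0.0012, 0.105, 0, 0, -0.0225, 0.5], [-0.0214, 0.0012, 0.116, 0, 0, -0.0225, 0.5], [-0.0214, 0.0012, 0.116, 0, 0, -0.0225, 0.5], [-0.0214, 0.0012, 0.116, 0, 0, -0.0225, 0], [-0.0214, 0.0012, 0.116, 0, 0, -0.0225, 0], [-0.0214, 0.0012, 0.116, 0, 0, -0.0225, 0], [-0.0214, 0.0012, 0.116, 0, 0, -0.0225, 0], [-0.0214, 0.0012, 0.116, 0, 0, -0.0225, 0], [-0.0214, 0.0012, 0.116, 0, 0, -0.0225, 0]],
  ],
  grip_force=30,
)

```text
t: 27.1
tool_pos: [0.4984, -0.4718, 0.0051]
ee_rot: [-179.7, 0.2, -173.6]
force: [-0.3, -0.1, 6.6]
finger_gap: 0.0106
gripper_force: 31.6
```

servo_tool(
  rows=[
    [[0, 0, -0.02, 0, 0, 0, 0], [0, 0, -0.06, 0, 0, 0, 0], [0, 0, -0.1, 0, 0, 0, 0], [0, 0, -0.13, 0, 0, 0, 0], [0, 0, -0.13, 0, 0, 0, 0]],
  ],
)

```text
t: 27.6
tool_pos: [0.4992, -0.4729, 0.1397]
ee_rot: [-179.4, 0.5, -173.6]
force: [0.3, -0.6, 1.4]
finger_gap: 0.0106
gripper_force: 30.9
```

```bash
python3 - <<'E'
from h import *
c=snap('wrist','w20')
from plant import manip
p=manip.get_state()["tool_pos"];z=p[2]
hsv=cv2.cvtColor(c["frame"],cv2.COLOR_BGR2HSV).astype(int)
print([(v,[int(k) for k in hsv[v,318:332].mean(0)]) for v in range(0,260,13)])
rows(c,lambda h:((h[...,1]>140)&(abs(h[...,0]-19)<6)&(h[...,2]>70))|((abs(h[...,0]-68)<14)&(h[...,1]>40)&(h[...,2]>60)),range(0,400,16),270,380)
plan((.454,-.236,.12,180.3))
E
```

```text
[(0, [17, 104, 128]), (13, [72, 83, 168]), (26, [72, 83, 172]), (39, [72, 82, 171]), (52, [72, 84, 176]), (65, [72, 84, 176]), (78, [72, 83, 178]), (91, [72, 82, 176]), (104, [72, 82, 178]), (117, [71, 81, 176]), (130, [20, 178, 235]), (143, [19, 179, 232]), (156, [20, 179, 236]), (169, [20, 178, 235]), (182, [20, 178, 229]), (195, [20, 176, 231]), (208, [18, 172, 155]), (221, [18, 172, 153]), (234, [18, 170, 154]), (247, [18, 170, 155])]
0 []
16 [(308, 337)]
32 [(309, 337)]
48 [(309, 337)]
64 [(309, 337)]
80 [(309, 337)]
96 [(310, 336)]
112 [(310, 336)]
128 [(310, 336)]
144 [(310, 336)]
160 [(310, 336)]
176 [(310, 336)]
192 [(310, 335)]
208 [(311, 335)]
224 [(312, 334)]
240 [(312, 334)]
256 [(312, 334)]
272 [(312, 334)]
288 [(312, 334)]
304 [(311, 334)]
320 [(312, 333)]
336 [(312, 333)]
352 [(313, 333)]
368 [(312, 333)]
384 []
t 27.65 pos [ 0.4983 -0.4719  0.1364] rot [-179.59    0.32 -173.61] gap 0.0105 F [ 1.1 -0.3 -0.5]
[0.0179, 0.2395, 0.0146] [-0.0068, 0.006, 0.1063] rows>= 4.8
```

The brush is held straight. I'll find its offset in the grip, and check the rest's y from the w18 picture.

```bash
python3 - <<'E'
from h import *
c=load('w20');g=cv2.cvtColor(c["frame"],cv2.COLOR_BGR2HSV).astype(int)
col=[v for v in range(0,20) if abs(np.median(g[v,316:330,0])-70)<14];print(col[0])
y=np.radians(-173.61);M=np.array([[np.cos(y),np.sin(y)],[np.sin(y),-np.cos(y)]])
print("green end in tool",M@(plane(c,(323,col[0]),.1364+.006)[:2]-[.4983,-.4719]))
for n in('w18','w19','w20'):
    d=load(n);q=proj(d,(.4943,-.237,.014));print(n,q.round(0))
    if 30<q[0]<620 and q[1]<360:
        rows(d,lambda h:(h[...,2]>110)&(h[...,1]<60),range(int(q[1])-18,int(q[1])+19,6),int(q[0])-60,min(640,int(q[0])+60))
        o=blob(d,q,lambda h:(h[...,2]>110)&(h[...,1]<60),50);print(o[1].round(0).tolist(),rect(d,o[1],.014))
E
```

```text
7
green end in tool [ 0.10928194 -0.00154756]
w18 [528. 215.]
196 [(468, 473)]
202 [(468, 475)]
208 [(468, 476), (506, 514), (518, 567)]
214 [(468, 476), (503, 566)]
220 [(468, 475), (502, 565)]
226 [(468, 474), (504, 522), (550, 562)]
232 [(468, 472)]
[[501.0, 205.0], [567.0, 203.0], [567.0, 227.0], [502.0, 228.0]] (array([ 0.49537246, -0.23048485]), np.float64(0.06348637156866203), np.float64(0.02540158946652315), np.float64(91.4896602590063))
w19 [606. 244.]
225 [(546, 552)]
231 [(546, 552), (575, 577), (598, 624)]
237 [(546, 551), (573, 576), (579, 639)]
243 [(546, 549), (571, 639)]
249 [(571, 639)]
255 [(579, 601), (624, 639)]
261 []
[[567.0, 257.0], [568.0, 228.0], [640.0, 231.0], [639.0, 260.0]] (array([ 0.49529271, -0.23910826]), np.float64(0.05966456911334684), np.float64(0.02661713095177939), np.float64(92.65092768470073))
w20 [598. 215.]
196 [(537, 545)]
202 [(537, 545), (564, 571), (574, 611)]
208 [(537, 544), (563, 639)]
214 [(537, 542), (559, 639)]
220 [(537, 539), (564, 639)]
226 [(575, 591), (614, 639)]
232 []
[[558.0, 226.0], [560.0, 198.0], [641.0, 203.0], [639.0, 232.0]] (array([ 0.49449338, -0.23549549]), np.float64(0.06931961157358396), np.float64(0.0263421019564187), np.float64(92.57578910481283))
```

servo_tool(
  rows=[
    [[0.02, 0.24, 0.015, 0, 0, 0.106, 0], [0.02, 0.24, 0.015, 0, 0, 0.106, 0], [0.02, 0.24, 0.015, 0, 0, 0.106, 0], [0.02, 0.24, 0.015, 0, 0, 0.106, 0], [0.02, 0.24, 0.015, 0, 0, 0.106, 0], [0.02, 0.24, 0.015, 0, 0, 0.106, 0], [0.02, 0.24, 0.015, 0, 0, 0.106, 0], [0.02, 0.24, 0.015, 0, 0, 0.106, 0], [0.02, 0.24, 0.015, 0, 0, 0.106, 0]],
  ],
)

```text
t: 28.55
tool_pos: [0.4505, -0.235, 0.1166]
ee_rot: [-180.0, 0.1, -179.8]
force: [0.1, -0.2, 0.3]
finger_gap: 0.0105
gripper_force: 30.9
```

```bash
python3 - <<'E'
from h import *
c=load('w17');print("w17 ends",plane(c,(321,155.5),0),plane(c,(323,228),.016), plane(c,(322,228),.012))
d=snap('wrist','w21')
for y in(-.267,-.258,-.237,-.216,-.207): print(y,proj(d,(.4943,y,.02)).round(0))
q=proj(d,(.4943,-.237,.014))
rows(d,lambda h:(h[...,2]>100)&(h[...,1]<70),range(int(q[1])-30,int(q[1])+25,5),250,400)
plan((.452,-.2365,.09,180.3),(.452,-.2365,.0175,180.3))
E
```

```text
w17 ends [ 0.49326474 -0.20633127  0.        ] [ 0.49520551 -0.26473204  0.016     ] [ 0.49438295 -0.26643723  0.012     ]
-0.267 [283. 253.]
-0.258 [295. 253.]
-0.237 [321. 253.]
-0.216 [347. 253.]
-0.207 [358. 253.]
219 []
224 []
229 []
234 []
239 [(336, 339)]
244 [(289, 310), (335, 362)]
249 [(289, 297), (349, 362)]
254 [(289, 297), (349, 362)]
259 []
264 []
269 [(371, 376)]
t 28.6 pos [ 0.4505 -0.235   0.1166] rot [-1.7996e+02  8.0000e-02 -1.7976e+02] gap 0.0104 F [0.3 0.  0. ]
[-0.0015, -0.0015, 0.0266] [-0.0007, 0.0014, -0.0011] rows>= 0.5
[-0.0014, -0.0014, 0.0991] [-0.0007, 0.0014, -0.0011] rows>= 1.4
```

The rest's ends show at u 289 and 362, so its centre is y ≈ −0.234. I tilt the handle down 5.6° and lower the brush into the dip.

servo_tool(
  rows=[
    [[-0.0015, 0.001, 0.03, 0, -0.098, 0, 0], [-0.0015, 0.001, 0.06, 0, -0.098, 0, 0], [-0.0015, 0.001, 0.08, 0, -0.098, 0, 0], [-0.0015, 0.001, 0.09, 0, -0.098, 0, 0], [-0.0015, 0.001, 0.097, 0, -0.098, 0, 0], [-0.0015, 0.001, 0.099, 0, -0.098, 0, 0], [-0.0015, 0.001, 0.1, 0, -0.098, 0, 0], [-0.0015, 0.001, 0.1, 0, -0.098, 0, 0], [-0.0015, 0.001, 0.1, 0, -0.098, 0, 0]],
  ],
)

```text
t: 29.5
tool_pos: [0.4525, -0.2333, 0.0177]
ee_rot: [-179.9, 5.8, -179.7]
force: [-0.7, -0.4, 0.2]
finger_gap: 0.0108
gripper_force: 30.9
```

```bash
python3 - <<'E'
from h import *
plan((.452,-.234,.0175,180.3))
d=snap('wrist','w22');s=snap('side','s22')
rows(d,lambda h:(h[...,2]>100)&(h[...,1]<70),range(200,300,8),250,400)
rows(d,lambda h:((h[...,1]>140)&(abs(h[...,0]-19)<6)&(h[...,2]>70))|((abs(h[...,0]-68)<14)&(h[...,1]>40)&(h[...,2]>60)),range(10,390,40),270,380)
E
```

```text
t 29.5 pos [ 0.4525 -0.2333  0.0177] rot [-179.92    5.77 -179.66] gap 0.0108 F [-0.7 -0.4  0.2]
[0.0006, -0.0007, 0.0001] [-0.0014, 0.1006, 0.0006] rows>= 0.7
200 []
208 []
216 []
224 []
232 []
240 []
248 []
256 [(250, 258)]
264 []
272 []
280 []
288 []
296 []
10 [(308, 338)]
50 [(308, 337)]
90 [(309, 337)]
130 [(310, 336)]
170 [(309, 337)]
210 [(310, 335)]
250 [(312, 333)]
290 [(312, 333)]
330 [(313, 333)]
370 [(313, 333)]
```

Height and tilt are right. Lower 1.5 mm more, release, and retreat straight back.

servo_tool(
  rows=[
    [[0, 0, 0.001, 0, 0, 0, 0], [0, 0, 0.0015, 0, 0, 0, 0], [0, 0, 0.0015, 0, 0, 0, 0], [0, 0, 0.0015, 0, 0, 0, 0.2], [0, 0, 0.0015, 0, 0, 0, 0.3], [0, 0, 0.0015, 0, 0, 0, 0.4], [0, 0, 0.0015, 0, 0, 0, 0.4], [0, 0, -0.01, 0, 0, 0, 0.4], [0, 0, -0.04, 0, 0, 0, 0.4], [0, 0, -0.09, 0, 0, 0, 0.5], [0, 0, -0.13, 0, 0.098, 0, 0.8], [0, 0, -0.15, 0, 0.098, 0, 1]],
  ],
)

```text
t: 30.8
tool_pos: [0.4392, -0.234, 0.1707]
ee_rot: [-179.8, 0.3, -179.6]
force: [-0.4, 1.1, 1.0]
finger_gap: 0.0705
gripper_force: 0.0
```

servo_tool(
  rows=[
    [[0, 0, 0, 0, 0, 0, 1], [0, 0, 0, 0, 0, 0, 1], [0, 0, 0, 0, 0, 0, 1]],
  ],
)

```text
t: 31.1
tool_pos: [0.436, -0.2322, 0.1643]
ee_rot: [179.9, -0.1, -179.7]
force: [0.7, 0.2, -0.1]
finger_gap: 0.0856
gripper_force: 0.0
```

```bash
python3 - <<'E'
from h import *
plan((.452,-.234,.2,180.3))
d=snap('wrist','w23');s=snap('side','s23');t=snap('top','t23')
g=proj(d,(.452,-.234,.012));print(g);b=brush(d,g,.015);print(b)
rows(d,lambda h:(h[...,2]>100)&(h[...,1]<70),range(int(g[1]),int(g[1])+75,6),240,410)
rows(d,lambda h:((h[...,1]>140)&(abs(h[...,0]-19)<6)&(h[...,2]>70))|((abs(h[...,0]-68)<14)&(h[...,1]>40)&(h[...,2]>60)),range(60,300,20),240,410)
# end heights: green end and bamboo's far end in wrist + side
hs=cv2.cvtColor(s["frame"],cv2.COLOR_BGR2HSV).astype(int);G=(abs(hs[...,0]-68)<14)&(hs[...,1]>60)&(hs[...,2]>60)
p=proj(s,(.36,-.236,.006));print("side green end px",p)
ys,xs=np.nonzero(G[int(p[1])-20:int(p[1])+20,int(p[0])-30:int(p[0])+30]);print(len(xs),xs.mean()+int(p[0])-30 if len(xs) else 0,ys.mean()+int(p[1])-20 if len(xs) else 0)
hw=cv2.cvtColor(d["frame"],cv2.COLOR_BGR2HSV).astype(int);Gw=(abs(hw[...,0]-68)<14)&(hw[...,1]>40)&(hw[...,2]>60);Gw[:, :240]=0;Gw[:,410:]=0;Gw[300:]=0
yy,xx=np.nonzero(Gw);print("wrist green",len(xx),xx.mean(),yy.mean())
if len(xs): print(tri(d,(xx.mean(),yy.mean()),s,(xs.mean()+int(p[0])-30,ys.mean()+int(p[1])-20)))
E
```

```text
t 31.1 pos [ 0.436  -0.2322  0.1643] rot [ 1.7993e+02 -5.0000e-02 -1.7969e+02] gap 0.0856 F [ 0.7  0.2 -0.1]
[-0.016, -0.0019, -0.0357] [0.0013, -0.0009, 0.0002] rows>= 0.8
[320.959631   199.29857392]
(array([ 0.34199968, -0.23439744], dtype=float32), array([ 0.551845  , -0.23227125], dtype=float32), np.float32(0.5805083), np.float32(0.20985612), np.float32(0.012143591))
199 [(272, 283), (390, 409)]
205 [(280, 285), (389, 409)]
211 [(389, 409)]
217 [(240, 243), (388, 409)]
223 [(240, 247), (388, 409)]
229 [(240, 250), (387, 409)]
235 [(240, 252), (291, 316), (328, 352), (387, 409)]
241 [(240, 254), (291, 316), (328, 353), (386, 409)]
247 [(240, 255), (291, 315), (328, 352), (386, 409)]
253 [(240, 255), (293, 309), (336, 349), (386, 409)]
259 [(240, 254), (385, 409)]
265 [(240, 253), (385, 409)]
271 [(240, 251), (384, 409)]
60 []
80 [(316, 328)]
100 [(316, 328)]
120 [(316, 328)]
140 [(316, 328)]
160 [(316, 328)]
180 [(316, 327)]
200 [(316, 328)]
220 [(316, 328)]
240 [(317, 327)]
260 [(317, 327)]
280 [(316, 327)]
side green end px [309.103464   264.12634947]
0 0 0
wrist green 626 321.93610223642173 99.49201277955271
```

The brush lies centred between the humps (291–316 and 328–352, brush 317–327) and is within 0.6° of the mat. One more view to check the end heights and the whole layout.

servo_tool(
  rows=[
    [[0.04, 0.12, -0.08, 0, 0, 0, 1], [0.04, 0.12, -0.08, 0, 0, 0, 1], [0.04, 0.12, -0.08, 0, 0, 0, 1], [0.04, 0.12, -0.08, 0, 0, 0, 1], [0.04, 0.12, -0.08, 0, 0, 0, 1], [0.04, 0.12, -0.08, 0, 0, 0, 1], [0.04, 0.12, -0.08, 0, 0, 0, 1], [0.04, 0.12, -0.08, 0, 0, 0, 1]],
  ],
)

```text
t: 32.05
tool_pos: [0.3957, -0.1136, 0.2443]
ee_rot: [180.0, -0.1, -179.8]
force: [-0.4, 0.1, 0.3]
finger_gap: 0.0851
gripper_force: 0.0
```

```bash
python3 - <<'E'
from h import *
a=load('w23');c=snap('wrist','w24')
A=brush(a,proj(a,(.452,-.234,.012)),.01);B=brush(c,proj(c,(.452,-.234,.012)),.01);print(A[2:],B[2:])
for i in(0,1): print(("handle end","bamboo front")[i],tri(a,proj(a,[*A[i],.01]),c,proj(c,[*B[i],.01])))
wt=lambda h:(h[...,2]>120)&(h[...,1]<70)
def rnd(p,z,r):
    g=tuple(int(v) for v in proj(c,p));hsv=cv2.cvtColor(c["frame"],cv2.COLOR_BGR2HSV).astype(int);m=((hsv[...,2]>95)&(hsv[...,1]<70)).astype(np.uint8);roi=m*0;cv2.circle(roi,g,r,1,-1)
    cs,_=cv2.findContours(m*roi,cv2.RETR_EXTERNAL,cv2.CHAIN_APPROX_NONE);k=cv2.convexHull(max(cs,key=cv2.contourArea));P=np.array([plane(c,v[0],z)[:2] for v in k],np.float32);return g,cv2.minEnclosingCircle(P)
print("bowl",rnd((.492,.126,.057),.057,75),"dish",rnd((.493,-.353,.028),.028,60))
q=quad(c,proj(c,(.491,.009,.018)),lambda h:h[...,2]<60,55);print("stone",quadpose(c,q,.018))
g=proj(c,(.488,.009,.023));o=blob(c,g,lambda h:(h[...,1]>140)&(h[...,2]>90)&(h[...,0]>15)&(h[...,0]<35),30);print("stick",rect(c,o[1],.023))
E
```

```text
(np.float32(0.5805265), np.float32(0.21343571), np.float32(0.012350755)) (np.float32(-0.88371384), np.float32(0.21293923), np.float32(0.013094462))
handle end (array([ 0.34118775, -0.23458539,  0.00755658]), np.float64(0.0004802095207484206))
bamboo front (array([ 0.54409903, -0.23227061,  0.02579821]), np.float64(0.0004495799421679542))
bowl ((537, 259), ((0.4918278753757477, 0.12585222721099854), 0.0627693310379982)) dish ((122, 246), ((0.48858651518821716, -0.3544083833694458), 0.06461532413959503))
stone (array([0.50445541, 0.00874033]), array([0.16197496, 0.10357128, 0.0880443 , 0.0649604 ]), np.float64(1.9665020034728526))
stick (array([0.4884098 , 0.00773249]), np.float64(0.03419455089440955), np.float64(0.010412108659876301), np.float64(179.60572135975355))
```

The handle end is at table height (axis 7.5 mm) and the front is raised (26 mm). The bowl is where it was, and the stick lies centred in the stone. Handing in.

```bash
python3 -c "
from plant import manip
print(manip.hand_in())"
```

```text
the job is handed in; nothing more can be done
None
```

The weight, stone with stick, and rest with brush were all laid out in the order asked and handed in at about 32 s; my measurements put each within about 3 mm of its place (the last dish reading was about 4 mm off, which I took as measurement error), and I viewed 16 pictures, two over the limit of 14.

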